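# Post up two reels' parts in rebuild order

## Task

Put the stripped reel parts on the two upright posts, in rebuild order, each threaded over its post, the right way up as it stands now, and sitting flat on what is below it. On the taller post the toothed main gear goes at the bottom, then the plain sleeve, then the big deep spool; on the shorter post the ball bearing goes at the bottom, then the small shallow spool. Leave the two bail arms and the crank handle lying where they are, and let go of everything.

Things in the scene. Friction and masses are not known exactly. Their poses are not given: they have to be found in the camera images.
- tall_post: The taller post, fixed to the bench: a square dark steel foot 80 x 80 mm, 10 mm thick; on it a round shoulder 28 mm across up to 18 mm above the bench (the first part rests on this shoulder); then a bare steel rod 10 mm in diameter up to 68 mm above the bench, its top 4 mm tapered. Origin: centre of the foot's underside, on the rod's axis; z up.
- short_post: The shorter post, fixed to the bench: a round dark steel foot 76 mm across, 10 mm thick; on it a round shoulder 28 mm across up to 18 mm above the bench (the first part rests on this shoulder); then a bare steel rod 10 mm in diameter up to 44 mm above the bench, its top 4 mm tapered. Origin: centre of the foot's underside, on the rod's axis; z up.
- gear: Main gear: flat brass toothed disc, 56 mm across where fingers grip it (tooth tips 57.6 mm), 12 mm thick, about 140 g. Stands loose and upright, 16 mm hole right through its axis. Origin: centre of its underside; z up along its axis.
- sleeve: Plain steel spacer sleeve: short smooth tube, 26 mm outside diameter, 16 mm tall, about 30 g; the narrowest of the ring parts. Stands loose and upright, 16 mm hole right through its axis. Origin: centre of its underside; z up along its axis.
- bearing: Steel ball bearing: flat dark ring with bright races and a circle of balls on its top face, 38 mm across, 12 mm thick, about 50 g. Stands loose and upright, 16 mm hole right through its axis. Origin: centre of its underside; z up along its axis.
- deep_spool: The big deep aluminium spool, 34 mm tall: skirt 54 mm across over the lowest 14 mm (the place to grip), waist 34 mm across, then a lip 50 mm across over the top 6 mm; about 80 g. Stands loose and upright, 16 mm hole right through its axis. Origin: centre of its underside; z up along its axis. (Not the dented spool held in the clamp at the far edge.)
- shallow_spool: The small shallow aluminium spool, 20 mm tall: skirt 44 mm across over the lowest 10 mm (the place to grip), waist 30 mm across, then a lip 40 mm across over the top 4 mm; about 50 g. Stands loose and upright, 16 mm hole right through its axis. Origin: centre of its underside; z up along its axis.
- bail_a: One of two like bail arms, to be left alone: half-ring of 6 mm bright steel wire with a small round lug at each end, about 82 mm end to end, 6 mm high, lying flat. Origin: on the bench inside the half-ring, 14 mm from the line of the lugs; all of it within 45 mm of the origin.
- bail_b: The other bail arm, the same as bail_a, also to be left alone.
- handle: Crank handle, to be left alone: flat dark arm 62 mm long with a red anodized knob 24 mm across and 28 mm tall at its +x end. Origin: underside of the arm near its middle; all of it within 42 mm of the origin.
Not all that is in view belongs to the job. There is more than one size of the gear; the job needs the smallest.

How it is judged:
By the outcome, as a careful person would: the job done as asked, in the order asked, and still so for the second after the job is handed in, with the robot touching nothing.
It also fails if it takes over 125 s, if anything falls off the work surface, if the arm or the gripper's body presses on something with over 40 N, if the wrist force passes 120 N, or if a joint passes its speed limit or range.

## Robot

A 6-joint arm with a two-finger parallel gripper is mounted at the origin on the work surface. World frame = base frame: x ahead of the robot, y to its left, z up, the work surface at z = 0. Lengths are in mm, angles in degrees, forces in N, time in s.
With the tool pointing down it reaches from about 350 to 725 mm from the base axis. Payload 4.3 kg.
Tool frame: the origin (TCP) lies at the centre of the arm's flange, where the gripper is bolted on; the fingertips stand 173 mm ahead of it and the grasp point (between the pads) lies 155 mm ahead of it; z points along the fingers, y is the line along which they close (so a half turn about z gives the same grasp; the last joint's range is limited). The gripper opens to 85 mm and grips with 20 to 120 N. Pads are 22 mm wide; open, the fingers measure 114 mm over their backs; the gripper's body (76 mm by 85 mm) begins 54 mm behind the grasp point. The pads swing forward as they close: fully open they stand 13 mm farther back than shut.
Start: joints at [69.139, 21.618, 4.641, 73.018, 0, 83.68], TCP at [144.373, 556.601, 404.729] pointing down, gripper open.
Joint ranges: [-156.06, 156.06], [-48.1, 94.91], [-58.44, 69.94], [-101.28, 121.22], [-78.64, 73.56], [-180, 180]. Speed limits (degrees/s): [147.25, 147.25, 180, 180, 180, 180].

## Interface

Orientations are given as a 3x3 rotation matrix whose columns are the frame's x, y, z axes.
In Python, from workcell import monitor, cams, env gives the robot as it stands. The module is installed in compiled form; this text tells all that it offers.
- The arm moves only by the tool send_rows, never from a script. Its argument "commands" is one flat list of numbers, 7 for each row, row after row: the shift along the tool's x, y, z in units of 30 mm (1.0 is 30 mm), then the turn, a rotation vector about the tool's x, y, z in degrees, then the opening, from -1 (shut) to 1 (fully open). A call has 1 to 5 rows; each row is the pose to reach, as a shift and turn from the pose commanded when the call began, along the tool's axes at that moment; what a row does not reach only later rows make up. A row lasts 1/12 s, in which the tool goes at most 41.7 mm and 7.16 degrees, less where a joint would pass 70% of its speed; a pose out of reach is approached as far as the arm can. A call with a gripper value outside its range is refused whole. The fingers move at their own pace and stop on an object; "newtons" is the grip in N (left out, the last holds). Time passes only in rows, so rows that repeat a pose let the fingers close. It gives the time, the measured TCP pose, the force, the opening and the grip force at its end, in the units of the state.
- monitor.observe(): the state, without advancing time (a new reading comes with each control period).
- cams.capture(name): name is "scene" or "top" or "wrist"; returns a dict with "pixels" (384x512x3 uint8, red, green, blue), "camera_matrix" (3x3 intrinsics, pixels), "world_from_camera" (4x4, takes a point from camera to world coordinates). Camera axes: x right, y down, z forward; pixel columns grow to the right and rows downward; lengths in mm; the calibration is good to about 2 mm. The wrist camera is an equidistant fisheye: a pixel r from the principal point sees the ray r / f radians off the axis. A picture is of the moment at which its call begins. There is no depth.
- env.finish_job(): hands the job in; it is judged then, once.
The state is a dict: "time": time; "joints": joint angles; "qd": joint speeds; "tau": joint torques, N m; "tool_pos": TCP position; "eef_rot": TCP orientation; "contact_force": force on the tool from outside, world axes, zero at the start; "torque": the same for the moment, N m; "grip_width": opening from 0.0 (shut) to 1.0 (fully open); "gripper_force": force on a finger pad.
Only numpy, scipy, OpenCV 4.12 (cv2) and the standard library are available. Lean on these libraries where they do the work, as an engineer would, in place of code of your own. Each camera call takes 0.05 s, during which the arm holds its last target. There are 200 camera calls.

## Working session

There is one attempt and no reset: what is moved stays moved. The work goes in short steps, Python scripts to look and compute and a tool call to move; the robot and the scene stay as the last step left them, time stands still between calls to the robot, and variables do not carry over. Pictures are saved under pics/ and viewed, at most 17 in all, crops included, and the job is handed in when it is done.

Besides the shell and the picture viewer there is one more tool, called after "Emit:" as a command line: name --argument value ..., lists and objects as JSON in quotes. send_rows: Moves the arm, as the interface text tells. Its arguments: {"type":"object","properties":{"commands":{"type":"array","items":{"type":"number"}},"newtons":{"type":"number"}},"required":["commands"]}

```bash
mkdir -p pics; cat > h.py <<'E'
import numpy as np, cv2
from workcell import monitor, cams, env
def cap(n, save=None):
    c=cams.capture(n)
    if save: cv2.imwrite('pics/'+save,cv2.cvtColor(c['pixels'],cv2.COLOR_RGB2BGR))
    return c
def ray(c,n,u,v):
    K=np.array(c['camera_matrix']);T=np.array(c['world_from_camera'])
    a=(u-K[0,2])/K[0,0];b=(v-K[1,2])/K[1,1]
    if n=='wrist':
        r=np.hypot(a,b);d=np.array([np.sin(r)*a/max(r,1e-9),np.sin(r)*b/max(r,1e-9),np.cos(r)])
    else: d=np.array([a,b,1.])
    d=T[:3,:3]@d
    return T[:3,3],d/np.linalg.norm(d)
def onz(c,n,u,v,z):
    o,d=ray(c,n,u,v);return o+d*(z-o[2])/d[2]
def proj(c,n,p):
    K=np.array(c['camera_matrix']);T=np.array(c['world_from_camera'])
    q=T[:3,:3].T@(np.array(p,float)-T[:3,3])
    if n=='wrist':
        s=np.hypot(q[0],q[1]);r=np.arctan2(s,q[2]);a,b=q[:2]/max(s,1e-9)*r
    else: a,b=q[:2]/q[2]
    return K[0,0]*a+K[0,2],K[1,1]*b+K[1,2]
def cross(r1,r2):
    (o1,d1),(o2,d2)=r1,r2
    s=np.linalg.lstsq(np.stack([d1,-d2],1),o2-o1,rcond=None)[0]
    p,q=o1+s[0]*d1,o2+s[1]*d2
    return (p+q)/2,np.linalg.norm(p-q)
E
python3 - <<'E'
from h import *
np.set_printoptions(precision=2,suppress=True)
ims=[]
for n in('scene','top','wrist'):
    c=cap(n,n+'0.png');print(n,c['camera_matrix'],c['world_from_camera'])
    cv2.imwrite(f'pics/{n}0b.png',cv2.resize(cv2.cvtColor(c['pixels'],cv2.COLOR_RGB2BGR),(800,600),interpolation=cv2.INTER_CUBIC))
print(monitor.observe())
E
```

```text
scene [[443.19   0.   253.52]
 [  0.   443.19 188.32]
 [  0.     0.     1.  ]] [[ -0.67   0.63  -0.38 991.3 ]
 [  0.74   0.57  -0.36 376.14]
 [ -0.01  -0.52  -0.85 958.4 ]
 [  0.     0.     0.     1.  ]]
top [[441.48   0.   258.87]
 [  0.   441.48 189.88]
 [  0.     0.     1.  ]] [[  -0.02   -0.99    0.14  464.14]
 [  -1.      0.02   -0.03   19.54]
 [   0.03   -0.14   -0.99 1018.35]
 [   0.      0.      0.      1.  ]]
wrist [[297.32   0.   251.8 ]
 [  0.   297.32 185.72]
 [  0.     0.     1.  ]] [[  0.25   0.92   0.3   66.33]
 [  0.97  -0.24  -0.08 576.27]
 [ -0.     0.31  -0.95 372.73]
 [  0.     0.     0.     1.  ]]
{'time': 0.15, 'joints': array([69.14, 21.65,  4.58, 73.02, -0.  , 83.68]), 'qd': array([-0.08, -0.07,  0.23, -0.05,  0.01,  0.04]), 'tau': array([  0.  , -46.4 ,  27.02,   0.01,  -0.  ,  -0.  ]), 'tool_pos': array([144.29, 556.36, 403.96]), 'eef_rot': array([[-0.97,  0.25, -0.  ],
       [ 0.25,  0.97, -0.  ],
       [ 0.  , -0.  , -1.  ]]), 'contact_force': array([-0.5 , -1.62,  0.11]), 'torque': array([-0.02, -0.02, -0.03]), 'gripper_force': 0.0, 'grip_width': 0.9996443950954712}
```

View pics/top0b.png

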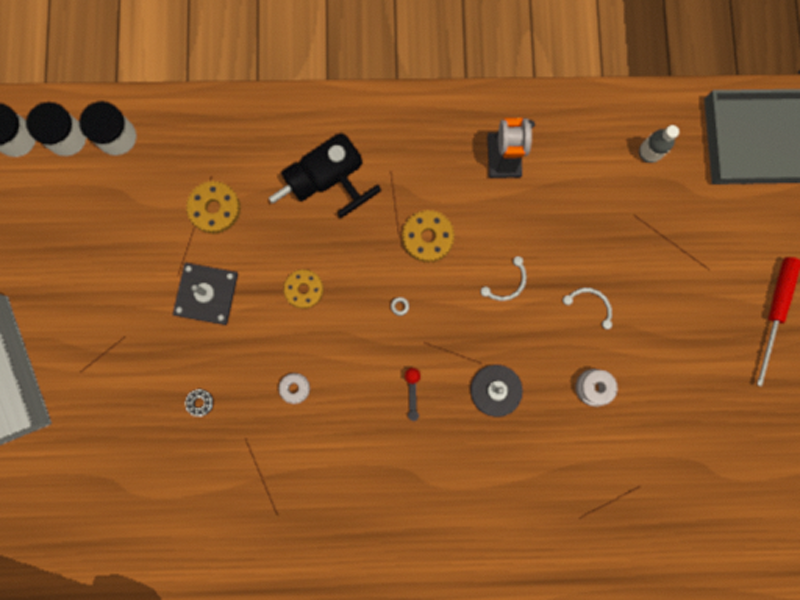

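View pics/scene0b.png

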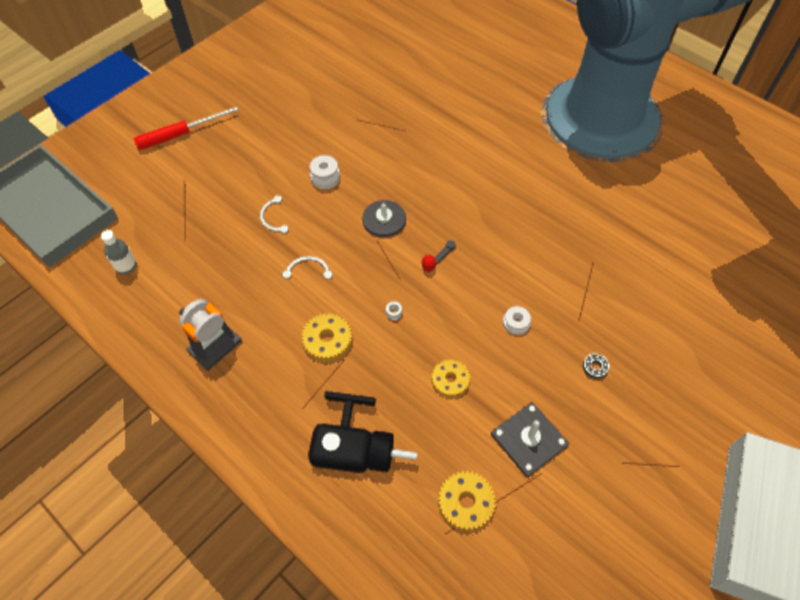

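View pics/wrist0b.png

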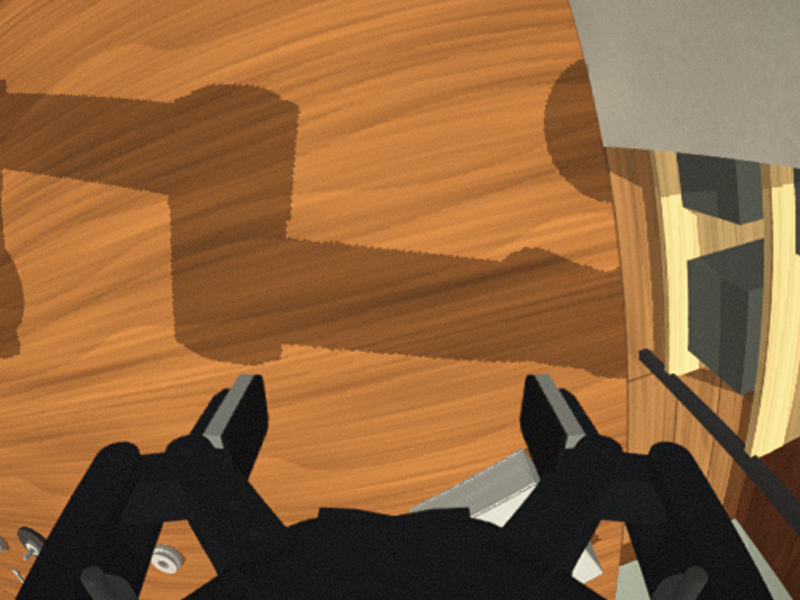

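The top view (800x600) shows the smallest gear at (303,288), the sleeve (400,306), bearing (199,403), shallow spool (294,388) and deep spool (597,387). The tall post is at (206,293) and the short post at (497,390). In the scene view the same parts are the gear (451,378), sleeve (394,311), bearing (596,366), shallow spool (517,320), deep spool (324,172), tall post (530,440) and short post (384,217). The wrist view shows only bench, the fingers and a distant spool.

```bash
cat > m.py <<'E'
from h import *
np.set_printoptions(precision=1,suppress=True)
P={'gear':((303,288),(451,378),12),'sleeve':((400,306),(394,311),16),'bearing':((199,403),(596,366),12),
'shallow':((294,388),(517,320),20),'deep':((597,387),(324,172),34),'tall':((206,293),(530,440),10),'short':((497,390),(384,217),10)}
C={n:cams.capture(n) for n in('top','scene')}
def blob(n,uv,gear):
    hsv=cv2.cvtColor(C[n]['pixels'],cv2.COLOR_RGB2HSV)
    m=((hsv[...,0]>18)&(hsv[...,1]>150)&(hsv[...,2]>120)) if gear else (hsv[...,1]<110)
    m=cv2.morphologyEx(m.astype(np.uint8),cv2.MORPH_CLOSE,np.ones((3,3)))
    cs,h=cv2.findContours(m,cv2.RETR_EXTERNAL,cv2.CHAIN_APPROX_NONE)
    u=np.array(uv)/1.5625
    k=min(cs,key=lambda q:np.linalg.norm(q.reshape(-1,2).mean(0)-u)+(1e3 if len(q)<15 else 0))
    return k.reshape(-1,2)
for k,(a,b,z) in P.items():
    w={}
    for n,uv in(('top',a),('scene',b)):
        q=blob(n,uv,k=='gear')
        e=cv2.fitEllipse(q); w[n]=e[0]
        g=np.array([onz(C[n],n,*e[0],z/2)[:2]]).round(1)
        print(k,n,np.array(e[0]),np.array(e[1]),'mid-plane',g)
    p,r=cross(ray(C['top'],'top',*w['top']),ray(C['scene'],'scene',*w['scene']))
    print('   tri',p,r)
E
python3 m.py
```

```text
gear top [193.7 184.6] [22.9 23. ] mid-plane [[620.7 138.3]]
gear scene [288.1 241.6] [22.4 24. ] mid-plane [[618.3 137.4]]
   tri [620.  138.1   9.8] 0.5419147146309288
sleeve top [255.5 195.5] [11.1 11.1] mid-plane [[592.   -3.8]]
sleeve scene [251.7 198.4] [ 9.9 11.7] mid-plane [[589.4  -4.5]]
   tri [591.3  -3.3  11.8] 0.8979949946408701
bearing top [126.8 257.5] [16.8 17.3] mid-plane [[457.7 288.8]]
bearing scene [381.  233.6] [14.6 16.5] mid-plane [[455.4 287.4]]
   tri [457.7 287.8  10.1] 0.08298319358435717
shallow top [187.8 248.1] [18.9 19.2] mid-plane [[475.3 151.7]]
shallow scene [330.5 204.7] [17.4 17.6] mid-plane [[474.4 152.3]]
   tri [475.  152.   10.6] 0.9810914956695871
deep top [381.4 247.6] [23.2 26. ] mid-plane [[ 465.9 -286.2]]
deep scene [207.2 109.7] [18.8 21.9] mid-plane [[ 464.  -286.5]]
   tri [ 465.6 -285.1   19.7] 0.818654229063485
tall top [131.  187.7] [38.3 40.3] mid-plane [[616.4 282.2]]
tall scene [338.6 280.7] [38.6 42.5] mid-plane [[615.7 282.2]]
   tri [616.2 282.1   5.8] 0.3683666079868146
short top [317.3 249.6] [31.5 32.3] mid-plane [[ 465. -142.]]
short scene [245.4 139.4] [22.5 26.9] mid-plane [[ 462.7 -142.5]]
   tri [ 464.7 -141.2    8.2] 0.8777202385428206
```

Positions and heights agree between the two views (tall post about (616,282), short post about (465,-142)). Next I square the tool with the world axes and fly to above the gear.

Emit:
send_rows --commands '[-1.2, -0.6, 0, 0, 0, -4.85, 1, -2.4, -1.2, 0, 0, 0, -9.7, 1, -3.6, -1.8, 0, 0, 0, -14.54, 1, -4.8, -2.4, 0, 0, 0, -14.54, 1, -5.93, -2.94, 0, 0, 0, -14.54, 1]'

```text
time: 0.67
tool_pos: [295.4, 425.0, 404.7]
eef_rot: [[-1.0, -0.0, 0.0], [-0.0, 1.0, -0.0], [-0.0, -0.0, -1.0]]
contact_force: [0.5, 0.3, 0.3]
grip_width: 1.002
gripper_force: 0.0
```

Emit:
send_rows --commands '[-0.9, -0.8, 0.27, 0, 0, 0, 1, -1.8, -1.6, 0.54, 0, 0, 0, 1, -2.7, -2.4, 0.81, 0, 0, 0, 1, -3.6, -3.2, 1.08, 0, 0, 0, 1, -4.333, -3.833, 1.333, 0, 0, 0, 1]'

```text
time: 1.08
tool_pos: [425.9, 309.7, 364.3]
eef_rot: [[-1.0, 0.001, 0.001], [0.001, 1.0, -0.0], [-0.001, -0.0, -1.0]]
contact_force: [-0.8, 0.3, -0.0]
grip_width: 1.002
gripper_force: 0.0
```

Emit:
send_rows --commands '[-0.9, -0.8, 0.27, 0, 0, 0, 1, -1.8, -1.6, 0.54, 0, 0, 0, 1, -2.7, -2.4, 0.81, 0, 0, 0, 1, -3.6, -3.2, 1.08, 0, 0, 0, 1, -4.333, -3.833, 1.333, 0, 0, 0, 1]'

```text
time: 1.5
tool_pos: [556.0, 194.5, 324.1]
eef_rot: [[-1.0, 0.001, 0.0], [0.001, 1.0, -0.0], [-0.0, -0.0, -1.0]]
contact_force: [1.1, 0.4, 0.6]
grip_width: 1.0
gripper_force: 0.0
```

Emit:
send_rows --commands '[-0.8, -0.7, 0.3, 0, 0, 0, 1, -1.6, -1.4, 0.6, 0, 0, 0, 1, -2.2, -1.953, 0.823, 0, 0, 0, 1, -2.2, -1.953, 0.823, 0, 0, 0, 1, -2.2, -1.953, 0.823, 0, 0, 0, 1]'

```text
time: 1.92
tool_pos: [620.9, 136.8, 299.0]
eef_rot: [[-1.0, 0.002, -0.002], [0.002, 1.0, 0.0], [0.002, 0.0, -1.0]]
contact_force: [-1.0, 0.7, 0.1]
grip_width: 0.998
gripper_force: 0.0
```

```bash
python3 - <<'E'
from h import *
np.set_printoptions(precision=2,suppress=True)
c=cap('wrist','w1.png')
cv2.imwrite('pics/w1b.png',cv2.resize(cv2.cvtColor(c['pixels'],cv2.COLOR_RGB2BGR),(800,600),interpolation=cv2.INTER_CUBIC))
s=monitor.observe();print(s)
print(proj(c,'wrist',[620,138,12]),proj(c,'wrist',[616,282,10]))
E
```

```text
{'time': 1.9667, 'joints': array([ 6.8 , 31.23,  4.05, 62.89,  0.03,  6.84]), 'qd': array([ 1.37, -1.35, -0.54,  0.09,  0.11,  0.01]), 'tau': array([ -1.15, -52.38,  26.19,  -0.15,  -0.06,  -0.  ]), 'tool_pos': array([620.28, 137.76, 299.55]), 'eef_rot': array([[-1.,  0., -0.],
       [ 0.,  1.,  0.],
       [ 0.,  0., -1.]]), 'contact_force': array([-0.82, -0.3 ,  0.49]), 'torque': array([-0.04, -0.02, -0.01]), 'gripper_force': 0.0, 'grip_width': 0.9970849202607778}
(np.float64(252.71900977806067), np.float64(181.54391810473078)) (np.float64(398.66709343471507), np.float64(177.30341990651138))
```

View pics/w1b.png

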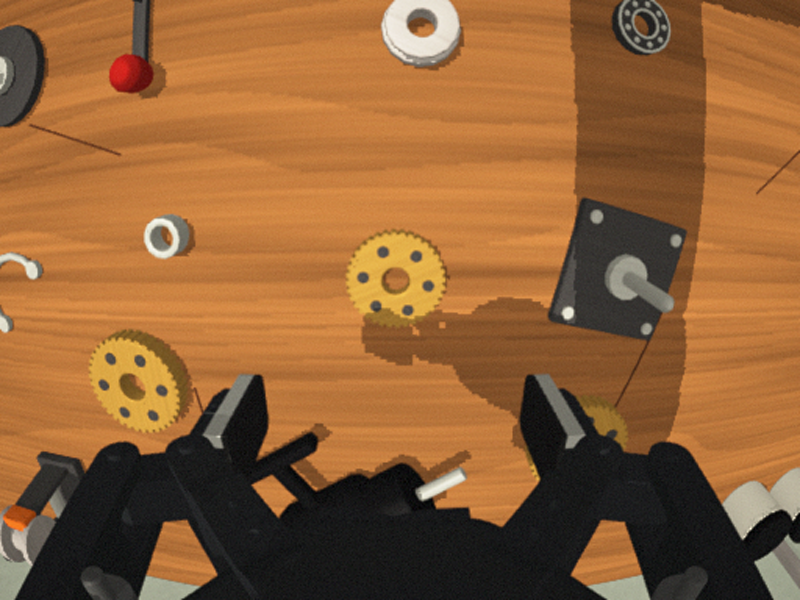

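The wrist view (800x600) shows the gear centred at (396,279), its hole at (396,280). The sleeve is at (168,238) and the tall post's shoulder at (627,277), with the rod tip at (668,302).

```bash
cat >> h.py <<'E'
def hsv(c): return cv2.cvtColor(c['pixels'],cv2.COLOR_RGB2HSV)
def ell(mask,uv,minpx=40):
    """ellipse of the outer contour whose centroid is nearest to uv"""
    mask=cv2.morphologyEx(mask.astype(np.uint8),cv2.MORPH_CLOSE,np.ones((3,3)))
    cs,_=cv2.findContours(mask,cv2.RETR_EXTERNAL,cv2.CHAIN_APPROX_NONE)
    cs=[k for k in cs if cv2.contourArea(k)>minpx]
    k=min(cs,key=lambda q:np.linalg.norm(q.reshape(-1,2).mean(0)-np.array(uv)))
    return cv2.fitEllipse(cv2.convexHull(k)),k.reshape(-1,2)
def gearm(c):
    h=hsv(c);return (h[...,0]>18)&(h[...,0]<32)&(h[...,1]>140)&(h[...,2]>110)
def greym(c): return hsv(c)[...,1]<90
E
python3 - <<'E'
from h import *
np.set_printoptions(precision=1,suppress=True)
c=cap('wrist')
s=monitor.observe();print(s['tool_pos'])
e,k=ell(gearm(c),(253,179));print('gear',e,onz(c,'wrist',*e[0],6))
e,k=ell(greym(c),(108,152));print('sleeve',e,onz(c,'wrist',*e[0],8))
h=hsv(c); print('px foot,shoulder,rod',h[150,380],h[177,402],h[187,418])
m=(h[...,1]<90)&(h[...,2]>125)
e,k=ell(m,(408,182));print('bright',e,k.min(0),k.max(0),len(k))
# rod tip= farthest pixels from image centre ; axis top centre
d=np.linalg.norm(k-np.array([251.8,185.7]),axis=1);t=k[d>d.max()-2.5].mean(0)
print('tip',t,onz(c,'wrist',*t,68))
f,q=ell((h[...,1]<110)&(h[...,2]<200),(395,173),800);print('foot',f,onz(c,'wrist',*f[0],5),len(q))
b=cv2.boxPoints(cv2.minAreaRect(q));print(b,[onz(c,'wrist',*x,10)[:2] for x in b])
for z in (18,30,50,68):print(z,proj(c,'wrist',[616,282,z]))
E
python3 - <<'E'
import cv2
i=cv2.imread('pics/w1.png')[115:230,340:450]
cv2.imwrite('pics/w1c.png',cv2.resize(i,None,fx=5,fy=5,interpolation=cv2.INTER_NEAREST))
E
```

```text
[619.9 138.3 300. ]
gear ((251.81089782714844, 178.48597717285156), (60.45897674560547, 62.08911895751953), 90.87610626220703) [618.6 138.2   6. ]
sleeve ((105.50547790527344, 150.91867065429688), (26.643552780151367, 29.737825393676758), 57.31733703613281) [589.6  -3.5   8. ]
px foot,shoulder,rod [15 36 57] [ 32  28 120] [ 26  29 124]
bright ((408.34686279296875, 183.94871520996094), (30.668954849243164, 47.50912857055664), 128.8794403076172) [389 164] [429 199] 147
tip [428.5 194.1] [612.4 282.3  68. ]
foot ((388.2533264160156, 172.53500366210938), (86.7747802734375, 120.24246978759766), 101.01182556152344) [612.1 273.2   5. ] 279
[[348.6 204.8]
 [371.  126.4]
 [443.3 147.1]
 [420.9 225.4]] [array([643.7, 232.3]), array([567. , 247.5]), array([582.5, 334.2]), array([669.7, 322.6])]
18 (np.float64(401.05577401987506), np.float64(180.23187084519952))
30 (np.float64(406.7341653304029), np.float64(184.03861334719682))
50 (np.float64(417.0685882789733), np.float64(191.06295669935932))
68 (np.float64(427.40905198778194), np.float64(198.21915328328603))
```

View pics/w1c.png

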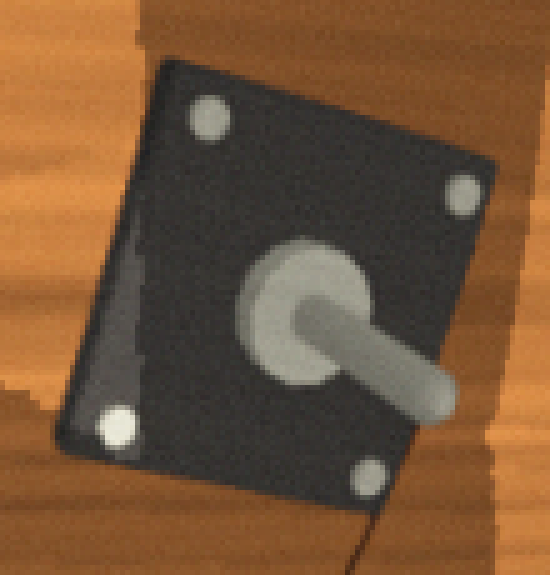

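The crop shows the rod tip at (427,194) and the shoulder centre at (402,178) in raw pixels. The gear and post are within 2 mm of the first estimates. Now I go down on the gear.

Emit:
send_rows --commands '[0.017, 0, 1.2, 0, 0, 0, 0.65, 0.017, 0, 2.4, 0, 0, 0, 0.65, 0.017, 0, 3.4, 0, 0, 0, 0.65, 0.017, 0, 3.8, 0, 0, 0, 0.65, 0.017, 0, 3.9, 0, 0, 0, 0.65]'

```text
time: 2.43
tool_pos: [617.5, 138.8, 180.5]
eef_rot: [[-1.0, -0.002, -0.006], [-0.002, 1.0, -0.0], [0.006, -0.0, -1.0]]
contact_force: [-0.4, 0.0, 0.6]
grip_width: 0.825
gripper_force: 0.0
```

Emit:
send_rows --commands '[0, 0, 0.1, 0, 0, 0, 0.65, 0, 0, 0.17, 0, 0, 0, 0.65, 0, 0, 0.17, 0, 0, 0, 0.65]'

```text
time: 2.68
tool_pos: [620.9, 138.4, 179.8]
eef_rot: [[-1.0, -0.0, 0.003], [-0.0, 1.0, 0.0], [-0.003, 0.0, -1.0]]
contact_force: [0.2, 0.1, 0.0]
grip_width: 0.824
gripper_force: 0.0
```

```bash
python3 - <<'E'
from h import *
c=cap('wrist')
i=cv2.cvtColor(c['pixels'],cv2.COLOR_RGB2BGR)[150:384,120:390]
cv2.imwrite('pics/w2c.png',cv2.resize(i,None,fx=2.5,fy=2.5,interpolation=cv2.INTER_CUBIC))
s=monitor.observe();print(s['tool_pos'],s['contact_force'],s['grip_width'])
E
```

```text
[620.89440243 138.27414044 179.86325392] [ 0.73958497 -0.27040327  0.67013404] 0.8252128747699052
```

View pics/w2c.png

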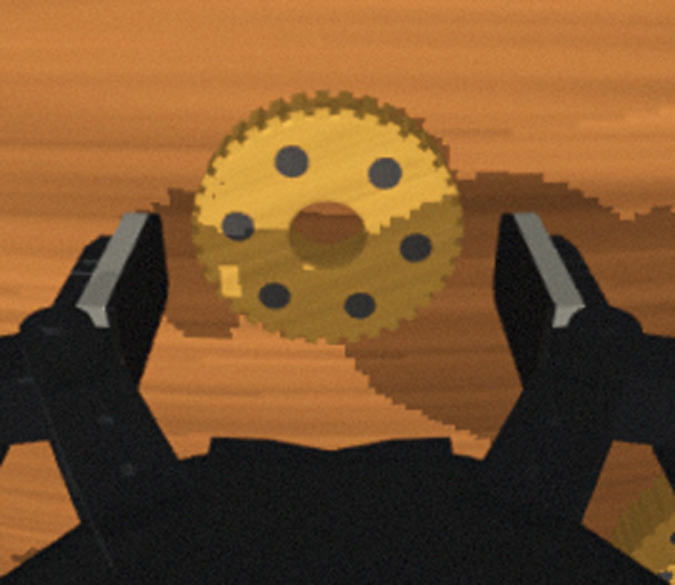

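The crop shows the gear between the open pads, hole centre at crop (327,235). The pad ends span crop rows 213 to 320. I check how deep the tips are by projection.

```bash
python3 - <<'E'
from h import *
np.set_printoptions(precision=1,suppress=True)
c=cap('wrist');s=monitor.observe();t=s['tool_pos'];R=s['eef_rot'];print(t)
f=lambda p:(np.array(proj(c,'wrist',p))-[120,150])*2.5
for L in(160,165,170,173,180):
    print(L,[f(t+R@np.array([x,35,L])) for x in(11,-11)])
e,k=ell(gearm(c),(251,240));print(e,onz(c,'wrist',*e[0],6))
print('hole',onz(c,'wrist',120+327/2.5,150+235/2.5,12), 'exp',f([619.5,138,12]))
E
```

```text
[620.8 138.2 179.8]
160 [array([503.7, 218.3]), array([492.7, 308.5])]
165 [array([498.6, 207. ]), array([488.4, 295.6])]
170 [array([493.8, 196.2]), array([484.3, 283.3])]
173 [array([491. , 190.1]), array([481.9, 276.2])]
180 [array([484.8, 176.5]), array([476.6, 260.5])]
((250.80474853515625, 237.05104064941406), (99.17486572265625, 106.80231475830078), 92.12158203125) [617.1 138.    6. ]
hole [618. 138.  12.] exp [327.1 241. ]
```

At this opening the tips reach about 163 mm, so they are still about 16 mm up. I go down 9.5 mm and close.

Emit:
send_rows --commands '[0.04, 0, 0.15, 0, 0, 0, 0.65, 0.04, 0, 0.3, 0, 0, 0, 0.65, 0.04, 0, 0.32, 0, 0, 0, 0.5, 0.04, 0, 0.32, 0, 0, 0, 0.2, 0.04, 0, 0.32, 0, 0, 0, 0.2]' --newtons 40

```text
time: 3.2
tool_pos: [619.3, 138.0, 169.8]
eef_rot: [[-1.0, 0.0, 0.002], [0.0, 1.0, 0.0], [-0.002, 0.0, -1.0]]
contact_force: [-1.4, -0.9, 7.4]
grip_width: 0.629
gripper_force: 46.9
```

Emit:
send_rows --commands '[0, 0, 0, 0, 0, 0, -0.2, 0, 0, 0, 0, 0, 0, -0.2, 0, 0, 0, 0, 0, 0, -0.2, 0, 0, 0, 0, 0, 0, -0.2]'

```text
time: 3.53
tool_pos: [619.3, 138.0, 169.8]
eef_rot: [[-1.0, 0.0, 0.002], [0.0, 1.0, 0.0], [-0.002, 0.0, -1.0]]
contact_force: [-1.9, -0.2, 7.8]
grip_width: 0.632
gripper_force: 46.9
```

Gripped; I lift and carry it over the tall post.

Emit:
send_rows --commands '[0, 0, -0.8, 0, 0, 0, -0.2, 0, 0, -1.8, 0, 0, 0, -0.2, 0, 0, -2.7, 0, 0, 0, -0.2, 0, 0, -3.1, 0, 0, 0, -0.2, 0, 0, -3.1, 0, 0, 0, -0.2]'

```text
time: 3.95
tool_pos: [620.2, 138.2, 265.1]
eef_rot: [[-1.0, 0.0, 0.007], [0.0, 1.0, 0.001], [-0.007, 0.001, -1.0]]
contact_force: [0.6, 0.4, -0.3]
grip_width: 0.625
gripper_force: 43.0
```

Emit:
send_rows --commands '[0.05, 1.0, 0, 0, 0, 0, -0.2, 0.1, 2.2, 0, 0, 0, 0, -0.2, 0.15, 3.4, 0, 0, 0, 0, -0.2, 0.153, 4.4, 0, 0, 0, 0, -0.2, 0.153, 4.8, 0, 0, 0, 0, -0.2]'

```text
time: 4.37
tool_pos: [612.8, 285.6, 259.2]
eef_rot: [[-1.0, -0.004, -0.003], [-0.004, 1.0, 0.001], [0.003, 0.001, -1.0]]
contact_force: [0.7, 0.5, -0.9]
grip_width: 0.629
gripper_force: 43.0
```

Emit:
send_rows --commands '[0, 0, 0, 0, 0, 0, -0.2, 0, 0, 0, 0, 0, 0, -0.2, 0, 0, 0, 0, 0, 0, -0.2]'

```text
time: 4.62
tool_pos: [613.9, 280.8, 260.3]
eef_rot: [[-1.0, 0.001, -0.002], [0.001, 1.0, -0.001], [0.002, -0.001, -1.0]]
contact_force: [-0.2, -0.5, -1.2]
grip_width: 0.624
gripper_force: 43.0
```

```bash
python3 - <<'E'
from h import *
np.set_printoptions(precision=1,suppress=True)
c=cap('wrist')
i=cv2.cvtColor(c['pixels'],cv2.COLOR_RGB2BGR)[150:384,120:390]
cv2.imwrite('pics/w3c.png',cv2.resize(i,None,fx=2.5,fy=2.5,interpolation=cv2.INTER_CUBIC))
s=monitor.observe();t=s['tool_pos'];print(t,s['contact_force'],s['grip_width'])
f=lambda p:(np.array(proj(c,'wrist',p))-[120,150])*2.5
print(f([t[0],t[1],t[2]-158]),f([t[0],t[1],68]),f([t[0],t[1],18]))
E
```

```text
[614.1 280.5 260.6] [-0.3 -0.2 -1.1] 0.6274976186968566
[328.2 276.6] [328.5 199.9] [328.7 126.1]
```

View pics/w3c.png

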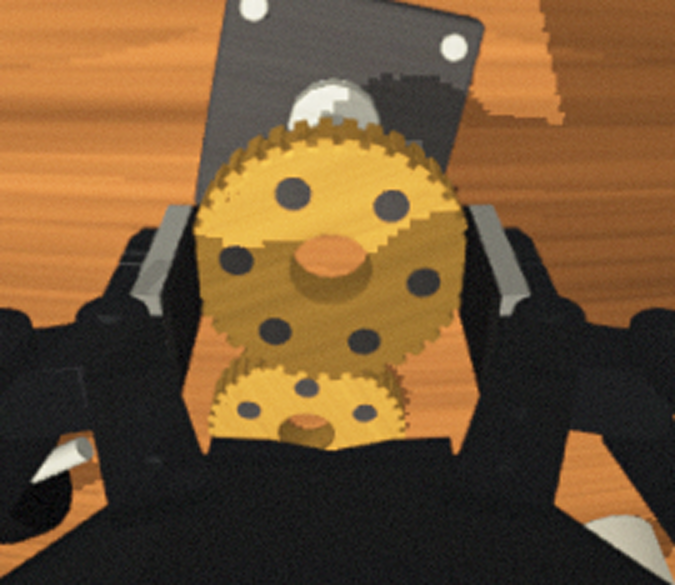

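The crop shows the held gear, its hole centred at crop (331,269). The shoulder's near edge is at crop (334,80). I hold still, then measure hole against shoulder.

Emit:
send_rows --commands '[0, 0, 0, 0, 0, 0, -0.2, 0, 0, 0, 0, 0, 0, -0.2, 0, 0, 0, 0, 0, 0, -0.2]'

```text
time: 4.92
tool_pos: [614.3, 281.0, 261.5]
eef_rot: [[-1.0, 0.001, 0.0], [0.001, 1.0, 0.0], [-0.0, 0.0, -1.0]]
contact_force: [0.0, 0.0, -1.2]
grip_width: 0.628
gripper_force: 43.0
```

```bash
python3 - <<'E'
from h import *
np.set_printoptions(precision=1,suppress=True)
c=cap('wrist');h=hsv(c)
s=monitor.observe();t=s['tool_pos'];print(t)
m=((h[...,1]<90)&(h[...,2]>110)).astype(np.uint8);m[:172]=0;m[215:]=0;m[:,:225]=0;m[:,285:]=0
cs,_=cv2.findContours(m,cv2.RETR_EXTERNAL,cv2.CHAIN_APPROX_NONE);k=max(cs,key=cv2.contourArea).reshape(-1,2)
print('shoulder px',k.min(0),k.max(0))
top={}
for x,y in k: top[x]=min(top.get(x,999),y)
w=np.array([onz(c,'wrist',x,y,18)[:2] for x,y in top.items() if y<198])
A=np.c_[2*w,np.ones(len(w))];r=np.linalg.lstsq(A,(w**2).sum(1),rcond=None)[0]
print('free circle',r[:2],np.sqrt(r[2]+r[:2]@r[:2]))
from scipy.optimize import least_squares
print('r14',least_squares(lambda p:np.hypot(*(w-p).T)-14,[614,282]).x)
e,k=ell(gearm(c),(252,250),1500);print(e,onz(c,'wrist',*e[0],t[2]-164))
E
```

```text
[614.3 281.2 261.5]
shoulder px [234 180] [270 202]
free circle [612.4 281.4] 13.397582783479239
r14 [613.1 281.4]
((247.1280517578125, 265.6695861816406), (116.20020294189453, 141.782470703125), 19.47285270690918) [622.1 278.7  97.5]
```

The gear hole and post agree within about 1 mm, so I lower it onto the post.

Emit:
send_rows --commands '[-0.017, 0.017, 0.5, 0, 0, 0, -0.2, -0.017, 0.017, 0.9, 0, 0, 0, -0.2, -0.017, 0.017, 1.3, 0, 0, 0, -0.2, -0.017, 0.017, 1.7, 0, 0, 0, -0.2, -0.017, 0.017, 2.0, 0, 0, 0, -0.2]'

```text
time: 5.38
tool_pos: [614.4, 282.2, 200.2]
eef_rot: [[-1.0, 0.0, -0.001], [0.0, 1.0, -0.0], [0.001, -0.0, -1.0]]
contact_force: [0.6, 0.4, -0.8]
grip_width: 0.628
gripper_force: 43.0
```

Emit:
send_rows --commands '[0, 0, 0.2, 0, 0, 0, -0.2, 0, 0, 0.3, 0, 0, 0, -0.2, 0, 0, 0.4, 0, 0, 0, -0.2, 0, 0, 0.4, 0, 0, 0, -0.2]'

```text
time: 5.72
tool_pos: [614.6, 282.5, 189.1]
eef_rot: [[-1.0, 0.0, -0.0], [0.0, 1.0, 0.0], [0.0, 0.0, -1.0]]
contact_force: [-1.1, 0.0, -1.4]
grip_width: 0.629
gripper_force: 43.0
```

Emit:
send_rows --commands '[0, 0, 0.03, 0, 0, 0, -0.2, 0, 0, 0.05, 0, 0, 0, -0.2, 0, 0, 0.05, 0, 0, 0, -0.2]'

```text
time: 5.97
tool_pos: [614.8, 282.6, 188.3]
eef_rot: [[-1.0, -0.0, 0.001], [0.0, 1.0, 0.0], [-0.001, 0.0, -1.0]]
contact_force: [0.5, 0.7, -1.2]
grip_width: 0.631
gripper_force: 43.0
```

Emit:
send_rows --commands '[0, 0, 0, 0, 0, 0, 0.5, 0, 0, 0, 0, 0, 0, 0.6, 0, 0, 0, 0, 0, 0, 0.6, 0, 0, 0, 0, 0, 0, 0.6]'

```text
time: 6.3
tool_pos: [614.8, 282.6, 188.2]
eef_rot: [[-1.0, -0.0, 0.001], [-0.0, 1.0, 0.0], [-0.001, 0.0, -1.0]]
contact_force: [-0.1, 0.8, -0.0]
grip_width: 0.8
gripper_force: 0.0
```

Emit:
send_rows --commands '[0, 0, -0.6, 0, 0, 0, 0.6, 0, 0, -1.6, 0, 0, 0, 0.6, 0, 0, -2.6, 0, 0, 0, 0.6, 0, 0, -3.0, 0, 0, 0, 0.6, 0, 0, -3.0, 0, 0, 0, 0.6]'

```text
time: 6.72
tool_pos: [616.2, 283.1, 282.6]
eef_rot: [[-1.0, -0.0, 0.008], [0.0, 1.0, 0.003], [-0.008, 0.003, -1.0]]
contact_force: [1.1, 0.7, -0.2]
grip_width: 0.8
gripper_force: 0.0
```

```bash
python3 - <<'E'
from h import *
np.set_printoptions(precision=1,suppress=True)
for n in('scene','top'):
    c=cams.capture(n)
    e,k=ell(gearm(c),proj(c,n,[615,282,24]));print(n,e,onz(c,n,*e[0],24),proj(c,n,[615,282,24]))
print(monitor.observe()['tool_pos'])
E
```

```text
scene ((340.635986328125, 277.48590087890625), (25.586448669433594, 27.418142318725586), 130.27618408203125) [614.3 282.9  24. ] (np.float64(340.1172432965906), np.float64(277.43883742014134))
top ((128.09686279296875, 187.6358184814453), (22.396121978759766, 24.750415802001953), 93.94410705566406) [613.8 283.8  24. ] (np.float64(128.93025771235492), np.float64(187.10571453372057))
[614.8 282.6 278. ]
```

The gear sits on the post. Next is the sleeve.

Emit:
send_rows --commands '[0.1, -1.0, 0, 0, 0, 0, 0.3, 0.2, -2.2, 0, 0, 0, 0, 0.3, 0.3, -3.4, 0, 0, 0, 0, 0.3, 0.4, -4.6, 0, 0, 0, 0, 0.3, 0.45, -5.8, 0, 0, 0, 0, 0.3]'

```text
time: 7.23
tool_pos: [599.5, 107.1, 275.3]
eef_rot: [[-1.0, -0.001, -0.004], [-0.001, 1.0, -0.0], [0.004, -0.0, -1.0]]
contact_force: [0.2, -0.3, 0.7]
grip_width: 0.651
gripper_force: 0.0
```

Emit:
send_rows --commands '[0.1, -1.2, 0, 0, 0, 0, 0.3, 0.25, -2.4, 0, 0, 0, 0, 0.3, 0.35, -3.3, 0, 0, 0, 0, 0.3, 0.35, -3.73, 0, 0, 0, 0, 0.3, 0.35, -3.73, 0, 0, 0, 0, 0.3]'

```text
time: 7.65
tool_pos: [589.7, -5.9, 276.0]
eef_rot: [[-1.0, 0.004, -0.003], [0.004, 1.0, -0.0], [0.003, -0.0, -1.0]]
contact_force: [-0.3, 0.7, 0.2]
grip_width: 0.652
gripper_force: 0.0
```

Emit:
send_rows --commands '[0, 0, 0.5, 0, 0, 0, 0.3, 0, 0, 1.2, 0, 0, 0, 0.3, 0, 0, 1.6, 0, 0, 0, 0.3, 0, 0, 1.6, 0, 0, 0, 0.3, 0, 0, 1.6, 0, 0, 0, 0.3]'

```text
time: 8.07
tool_pos: [589.8, -2.1, 228.3]
eef_rot: [[-1.0, -0.002, -0.003], [-0.002, 1.0, 0.001], [0.003, 0.001, -1.0]]
contact_force: [0.3, 0.0, 0.8]
grip_width: 0.651
gripper_force: 0.0
```

```bash
python3 - <<'E'
from h import *
np.set_printoptions(precision=1,suppress=True)
c=cap('wrist','w4.png')
s=monitor.observe();t=s['tool_pos'];print(t,s['grip_width'])
u=proj(c,'wrist',[590.5,-3.4,8]);print(u)
m=greym(c)&(hsv(c)[...,2]>100)
e,k=ell(m,u);print(e,onz(c,'wrist',*e[0],8))
E
```

```text
[590.5  -2.3 229.5] 0.648506759302779
(np.float64(249.257208891584), np.float64(212.87674908136378))
((249.04437255859375, 211.52244567871094), (38.74394989013672, 41.57707595825195), 0.5457976460456848) [589.5  -3.5   8. ]
```

Emit:
send_rows --commands '[0, -0.017, 0.6, 0, 0, 0, 0.3, 0, -0.017, 1.2, 0, 0, 0, 0.3, 0, -0.017, 1.6, 0, 0, 0, 0.2, 0, -0.017, 1.78, 0, 0, 0, 0.0, 0, -0.017, 1.78, 0, 0, 0, -0.3]'

```text
time: 8.53
tool_pos: [590.4, -3.5, 175.9]
eef_rot: [[-1.0, -0.001, -0.001], [-0.001, 1.0, 0.0], [0.001, 0.0, -1.0]]
contact_force: [-0.4, -1.0, -0.4]
grip_width: 0.376
gripper_force: 0.0
```

Emit:
send_rows --commands '[0, 0, 0, 0, 0, 0, -0.7, 0, 0, 0, 0, 0, 0, -0.8, 0, 0, 0, 0, 0, 0, -0.8, 0, 0, 0, 0, 0, 0, -0.8, 0, 0, 0, 0, 0, 0, -0.8]'

```text
time: 8.95
tool_pos: [590.9, -3.9, 177.1]
eef_rot: [[-1.0, -0.0, 0.001], [-0.0, 1.0, -0.0], [-0.001, -0.0, -1.0]]
contact_force: [1.1, -0.8, 0.2]
grip_width: 0.286
gripper_force: 39.2
```

Emit:
send_rows --commands '[0, 0, -0.8, 0, 0, 0, -0.8, 0, 0, -1.8, 0, 0, 0, -0.8, 0, 0, -2.7, 0, 0, 0, -0.8, 0, 0, -3.1, 0, 0, 0, -0.8, 0, 0, -3.1, 0, 0, 0, -0.8]'

```text
time: 9.37
tool_pos: [592.4, -4.1, 273.6]
eef_rot: [[-1.0, 0.0, 0.008], [0.0, 1.0, -0.001], [-0.008, -0.001, -1.0]]
contact_force: [1.0, 0.2, -0.3]
grip_width: 0.279
gripper_force: 39.4
```

```bash
python3 - <<'E'
from h import *
c=cap('wrist')
i=cv2.cvtColor(c['pixels'],cv2.COLOR_RGB2BGR)[150:384,120:390]
cv2.imwrite('pics/w5c.png',cv2.resize(i,None,fx=2.5,fy=2.5,interpolation=cv2.INTER_CUBIC))
s=monitor.observe();t=s['tool_pos'];print(t,s['contact_force'],s['grip_width'])
f=lambda p:(np.array(proj(c,'wrist',p))-[120,150])*2.5
print(f([t[0]-1,t[1],t[2]-160]),f([t[0]-1,t[1],t[2]-176]))
E
```

```text
[591.56367529  -4.04946451 271.28644827] [0.6992327  0.31008854 0.09652695] 0.28387487732209565
[329.63503031 250.37499106] [329.59248953 213.48093058]
```

View pics/w5c.png

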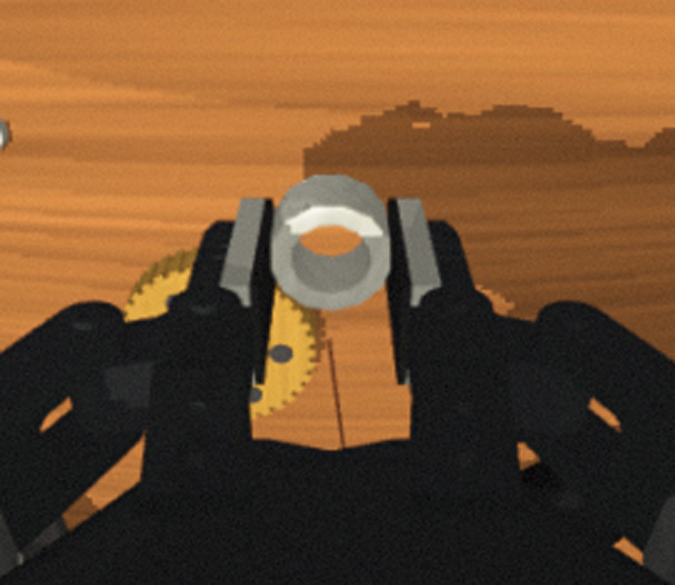

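The sleeve is held upright, its top hole centred at crop (331,250), as predicted. I carry it to the tall post.

Emit:
send_rows --commands '[-0.1, 1.0, 0, 0, 0, 0, -0.8, -0.2, 2.2, 0, 0, 0, 0, -0.8, -0.3, 3.4, 0, 0, 0, 0, -0.8, -0.4, 4.6, 0, 0, 0, 0, -0.8, -0.45, 5.8, 0, 0, 0, 0, -0.8]'

```text
time: 9.83
tool_pos: [603.4, 171.4, 267.4]
eef_rot: [[-1.0, 0.001, -0.003], [0.001, 1.0, -0.0], [0.003, -0.0, -1.0]]
contact_force: [0.6, -0.3, -0.2]
grip_width: 0.285
gripper_force: 39.4
```

Emit:
send_rows --commands '[-0.1, 1.2, 0, 0, 0, 0, -0.8, -0.25, 2.4, 0, 0, 0, 0, -0.8, -0.35, 3.3, 0, 0, 0, 0, -0.8, -0.35, 3.75, 0, 0, 0, 0, -0.8, -0.35, 3.75, 0, 0, 0, 0, -0.8]'

```text
time: 10.25
tool_pos: [613.7, 285.3, 267.3]
eef_rot: [[-1.0, -0.004, -0.002], [-0.004, 1.0, -0.0], [0.002, -0.0, -1.0]]
contact_force: [0.2, -0.8, -0.8]
grip_width: 0.278
gripper_force: 39.4
```

Emit:
send_rows --commands '[0, 0, 0, 0, 0, 0, -0.8, 0, 0, 0, 0, 0, 0, -0.8, 0, 0, 0, 0, 0, 0, -0.8, 0, 0, 0, 0, 0, 0, -0.8, 0, 0, 0, 0, 0, 0, -0.8]'

```text
time: 10.67
tool_pos: [614.8, 281.3, 269.6]
eef_rot: [[-1.0, 0.002, 0.0], [0.002, 1.0, -0.0], [-0.0, -0.0, -1.0]]
contact_force: [-0.4, 0.3, -0.6]
grip_width: 0.283
gripper_force: 39.4
```

```bash
python3 - <<'E'
from h import *
np.set_printoptions(precision=2,suppress=True)
c=cap('wrist')
i=cv2.cvtColor(c['pixels'],cv2.COLOR_RGB2BGR)[150:384,120:390]
cv2.imwrite('pics/w6c.png',cv2.resize(i,None,fx=2.5,fy=2.5,interpolation=cv2.INTER_CUBIC))
s=monitor.observe();t=s['tool_pos'];print(t,s['contact_force'],s['grip_width'])
f=lambda p:(np.array(proj(c,'wrist',p))-[120,150])*2.5
print(f([t[0]-1,t[1],t[2]-160]),'tip exp',f([613.5,282.2,68]),f([613.5,282.2,30]))
E
```

```text
[614.8  281.58 269.65] [-0.49 -0.52 -0.69] 0.2866204958830793
[329.89 264.5 ] tip exp [332.1  176.78] [331.55 123.36]
```

View pics/w6c.png

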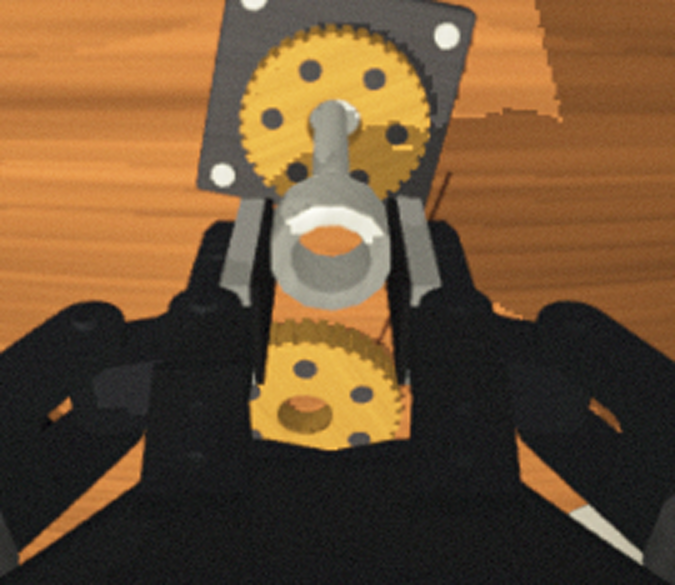

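```bash
python3 - <<'E'
from h import *
np.set_printoptions(precision=1,suppress=True)
c=cap('wrist')
s=monitor.observe();t=s['tool_pos'];print(t)
f=lambda p:(np.array(proj(c,'wrist',p))-[120,150])*2.5
for d in(0,-1,-2,-3):
    x=t[0]+d
    print(d,'outer',f([x+13,t[1],t[2]-161])[1],f([x,t[1]+13,t[2]-161])[0]-f([x,t[1]-13,t[2]-161])[0],'hole lower',f([x+8,t[1],t[2]-161])[1],'bottom near edge',f([x-13,t[1],t[2]-177])[1])
for d in(0,-1,-2,-3): print('gear c at',614+d, [f([614+d+e,282,30])[1] for e in(-28.8,-8,8)], 'shoulder edge rod base')
E
```

```text
[614.8 281.8 269.6]
0 outer 317.1815061852837 127.39892529706685 hole lower 297.9822465137238 bottom near edge 175.48285676360507
-1 outer 313.3971388800691 127.77973259289416 hole lower 294.0586954405535 bottom near edge 171.27385693956512
-2 outer 309.5851282856029 128.160132814738 hole lower 290.1070409791319 bottom near edge 167.04301947381225
-3 outer 305.7453731369648 128.54006990122468 hole lower 286.1272058847685 bottom near edge 162.79045024970017
gear c at 614 [np.float64(31.346760139800836), np.float64(99.56884491451348), np.float64(149.33043758405475)] shoulder edge rod base
gear c at 613 [np.float64(27.97832742148188), np.float64(96.37590337665529), np.float64(146.29592030744078)] shoulder edge rod base
gear c at 612 [np.float64(24.60257414944614), np.float64(93.17363458945913), np.float64(143.25106640718866)] shoulder edge rod base
gear c at 611 [np.float64(21.219616139936193), np.float64(89.96211701299806), np.float64(140.19592568800908)] shoulder edge rod base
```

Sleeve and rod line up to within about 1 mm, so I lower it.

Emit:
send_rows --commands '[0.01, 0, 0.4, 0, 0, 0, -0.8, 0.01, 0, 0.8, 0, 0, 0, -0.8, 0.01, 0, 1.2, 0, 0, 0, -0.8, 0.01, 0, 1.6, 0, 0, 0, -0.8, 0.01, 0, 1.93, 0, 0, 0, -0.8]'

```text
time: 11.18
tool_pos: [614.2, 282.3, 210.8]
eef_rot: [[-1.0, 0.0, -0.0], [0.0, 1.0, -0.0], [0.0, -0.0, -1.0]]
contact_force: [0.5, -0.0, -1.0]
grip_width: 0.285
gripper_force: 39.4
```

Emit:
send_rows --commands '[0, 0, 0.05, 0, 0, 0, -0.8, 0, 0, 0.1, 0, 0, 0, -0.8, 0, 0, 0.13, 0, 0, 0, -0.8, 0, 0, 0.13, 0, 0, 0, -0.8]'

```text
time: 11.52
tool_pos: [614.6, 282.7, 208.3]
eef_rot: [[-1.0, 0.0, 0.001], [0.0, 1.0, 0.0], [-0.001, 0.0, -1.0]]
contact_force: [0.4, -0.4, -0.5]
grip_width: 0.285
gripper_force: 39.4
```

Release (the drop is at most about 1 mm after another 1 mm down), then retreat.

Emit:
send_rows --commands '[0, 0, 0.03, 0, 0, 0, -0.8, 0, 0, 0.04, 0, 0, 0, -0.8, 0, 0, 0.04, 0, 0, 0, -0.8]'

```text
time: 11.77
tool_pos: [614.5, 282.7, 206.9]
eef_rot: [[-1.0, -0.0, 0.001], [-0.0, 1.0, 0.0], [-0.001, 0.0, -1.0]]
contact_force: [-0.2, -0.5, 0.2]
grip_width: 0.284
gripper_force: 39.4
```

Emit:
send_rows --commands '[0, 0, 0, 0, 0, 0, -0.1, 0, 0, 0, 0, 0, 0, 0.2, 0, 0, 0, 0, 0, 0, 0.2, 0, 0, 0, 0, 0, 0, 0.2]'

```text
time: 12.1
tool_pos: [614.3, 282.6, 206.5]
eef_rot: [[-1.0, 0.0, 0.0], [0.0, 1.0, 0.0], [-0.0, 0.0, -1.0]]
contact_force: [-0.5, -0.7, 0.4]
grip_width: 0.598
gripper_force: 0.0
```

Emit:
send_rows --commands '[0, 0, -0.6, 0, 0, 0, 0.2, 0, 0, -1.6, 0, 0, 0, 0.2, 0, 0, -2.6, 0, 0, 0, 0.6, 0, 0, -3.0, 0, 0, 0, 0.6, 0, 0, -3.0, 0, 0, 0, 0.6]'

```text
time: 12.52
tool_pos: [615.8, 283.1, 301.2]
eef_rot: [[-1.0, 0.0, 0.008], [0.0, 1.0, 0.003], [-0.008, 0.003, -1.0]]
contact_force: [0.1, 0.5, 0.3]
grip_width: 0.802
gripper_force: 0.0
```

```bash
python3 - <<'E'
from h import *
np.set_printoptions(precision=1,suppress=True)
c=cap('scene');t=cap('top');print(monitor.observe()['tool_pos'])
i=cv2.cvtColor(c['pixels'],cv2.COLOR_RGB2BGR)[230:310,290:390]
j=cv2.cvtColor(t['pixels'],cv2.COLOR_RGB2BGR)[150:230,80:180]
cv2.imwrite('pics/s7.png',cv2.resize(np.hstack([i,j]),None,fx=4,fy=4,interpolation=cv2.INTER_CUBIC))
E
```

```text
[614.4 282.6 296.6]
```

View pics/s7.png

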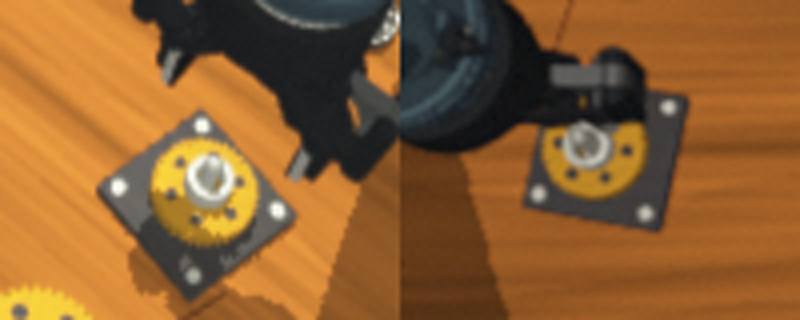

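Both views show the sleeve standing on the gear around the rod (crop (210,178) and (587,145)). Next is the bearing.

Emit:
send_rows --commands '[1.0, 0.03, 0.4, 0, 0, 0, 0.4, 2.2, 0.07, 0.8, 0, 0, 0, 0.4, 3.4, 0.12, 1.2, 0, 0, 0, 0.4, 4.5, 0.17, 1.6, 0, 0, 0, 0.4, 5.25, 0.17, 2.2, 0, 0, 0, 0.4]'

```text
time: 13.03
tool_pos: [452.9, 287.1, 228.5]
eef_rot: [[-1.0, -0.001, -0.004], [-0.001, 1.0, -0.001], [0.004, -0.001, -1.0]]
contact_force: [-0.0, 0.7, -0.4]
grip_width: 0.699
gripper_force: 0.0
```

Emit:
send_rows --commands '[0, 0, 0, 0, 0, 0, 0.4, 0, 0, 0, 0, 0, 0, 0.4, 0, 0, 0, 0, 0, 0, 0.4, 0, 0, 0, 0, 0, 0, 0.4]'

```text
time: 13.37
tool_pos: [458.4, 288.0, 230.8]
eef_rot: [[-1.0, 0.001, 0.002], [0.001, 1.0, 0.001], [-0.002, 0.001, -1.0]]
contact_force: [0.6, -0.4, -0.2]
grip_width: 0.699
gripper_force: 0.0
```

```bash
python3 - <<'E'
from h import *
np.set_printoptions(precision=1,suppress=True)
c=cap('wrist','w8.png')
s=monitor.observe();t=s['tool_pos'];print(t,s['grip_width'])
u=proj(c,'wrist',[457,288,6]);print(u)
e,k=ell(hsv(c)[...,1]<120,u);print(e,onz(c,'wrist',*e[0],6))
E
```

```text
[458.6 288.  231. ] 0.7042653987962797
(np.float64(251.20743823010253), np.float64(206.06851176360604))
((251.01763916015625, 205.76499938964844), (54.0919303894043, 55.23078918457031), 91.13555908203125) [456.8 287.9   6. ]
```

Emit:
send_rows --commands '[0, 0, 0.6, 0, 0, 0, 0.4, 0, 0, 1.2, 0, 0, 0, 0.4, 0, 0, 1.7, 0, 0, 0, 0.3, 0, 0, 1.9, 0, 0, 0, 0.2, 0, 0, 1.9, 0, 0, 0, 0.1]'

```text
time: 13.83
tool_pos: [457.2, 287.4, 172.4]
eef_rot: [[-1.0, 0.001, -0.001], [0.001, 1.0, -0.001], [0.001, -0.001, -1.0]]
contact_force: [0.1, -0.1, -0.8]
grip_width: 0.549
gripper_force: 0.0
```

Emit:
send_rows --commands '[0, 0, 0, 0, 0, 0, -0.5, 0, 0, 0, 0, 0, 0, -0.5, 0, 0, 0, 0, 0, 0, -0.5, 0, 0, 0, 0, 0, 0, -0.5, 0, 0, 0, 0, 0, 0, -0.5]'

```text
time: 14.25
tool_pos: [457.2, 287.9, 174.1]
eef_rot: [[-1.0, 0.0, 0.001], [0.0, 1.0, 0.001], [-0.001, 0.001, -1.0]]
contact_force: [-0.3, 0.6, -0.6]
grip_width: 0.42
gripper_force: 39.9
```

Emit:
send_rows --commands '[0, 0, -0.8, 0, 0, 0, -0.5, 0, 0, -1.8, 0, 0, 0, -0.5, 0, 0, -2.5, 0, 0, 0, -0.5, 0, 0, -2.8, 0, 0, 0, -0.5, 0, 0, -2.8, 0, 0, 0, -0.5]'

```text
time: 14.67
tool_pos: [458.0, 288.3, 260.0]
eef_rot: [[-1.0, -0.0, 0.005], [-0.0, 1.0, 0.002], [-0.005, 0.002, -1.0]]
contact_force: [0.3, 0.4, -0.6]
grip_width: 0.423
gripper_force: 40.2
```

```bash
python3 - <<'E'
from h import *
c=cap('wrist')
i=cv2.cvtColor(c['pixels'],cv2.COLOR_RGB2BGR)[150:384,120:390]
cv2.imwrite('pics/w9c.png',cv2.resize(i,None,fx=2.5,fy=2.5,interpolation=cv2.INTER_CUBIC))
s=monitor.observe();t=s['tool_pos'];print(t,s['contact_force'],s['grip_width'],s['joints'])
E
```

```text
[457.29157392 287.96973335 258.21965764] [ 0.05638218 -0.76965859 -0.32559917] 0.4260577920001925 [ 2.54719680e+01  2.27149292e+01 -1.63613864e+01  5.07709188e+01
  4.47724993e-03  2.54692119e+01]
```

View pics/w9c.png

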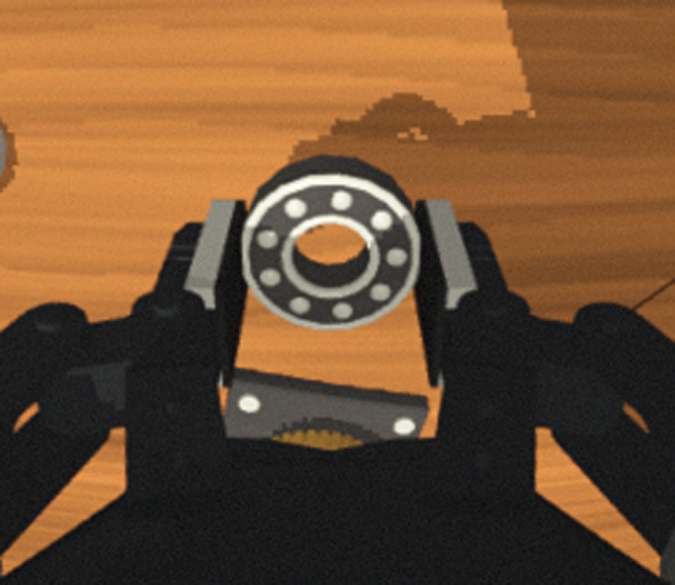

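The bearing is held level (hole at crop (331,250)). I carry it to the short post.

Emit:
send_rows --commands '[-0.02, -0.8, 0, 0, 0, 0, -0.5, -0.04, -1.9, 0, 0, 0, 0, -0.5, -0.06, -3.1, 0, 0, 0, 0, -0.5, -0.08, -4.3, 0, 0, 0, 0, -0.5, -0.1, -5.5, 0, 0, 0, 0, -0.5]'

```text
time: 15.13
tool_pos: [458.5, 121.2, 255.4]
eef_rot: [[-1.0, -0.001, -0.003], [-0.001, 1.0, -0.0], [0.003, -0.0, -1.0]]
contact_force: [1.2, 0.3, -1.4]
grip_width: 0.424
gripper_force: 40.2
```

Emit:
send_rows --commands '[-0.02, -1.2, 0, 0, 0, 0, -0.5, -0.04, -2.4, 0, 0, 0, 0, -0.5, -0.06, -3.6, 0, 0, 0, 0, -0.5, -0.08, -4.8, 0, 0, 0, 0, -0.5, -0.1, -6.0, 0, 0, 0, 0, -0.5]'

```text
time: 15.55
tool_pos: [461.5, -58.8, 255.5]
eef_rot: [[-1.0, -0.0, -0.003], [-0.0, 1.0, 0.001], [0.003, 0.001, -1.0]]
contact_force: [0.1, 0.1, 0.0]
grip_width: 0.42
gripper_force: 40.2
```

Emit:
send_rows --commands '[-0.02, -1.1, 0, 0, 0, 0, -0.5, -0.023, -2.1, 0, 0, 0, 0, -0.5, -0.023, -2.65, 0, 0, 0, 0, -0.5, -0.023, -2.83, 0, 0, 0, 0, -0.5, -0.023, -2.83, 0, 0, 0, 0, -0.5]'

```text
time: 15.97
tool_pos: [462.8, -143.0, 255.9]
eef_rot: [[-1.0, 0.002, -0.002], [0.002, 1.0, 0.001], [0.002, 0.001, -1.0]]
contact_force: [0.5, -0.2, -0.7]
grip_width: 0.423
gripper_force: 40.2
```

Emit:
send_rows --commands '[0, 0, 0, 0, 0, 0, -0.5, 0, 0, 0, 0, 0, 0, -0.5, 0, 0, 0, 0, 0, 0, -0.5, 0, 0, 0, 0, 0, 0, -0.5, 0, 0, 0, 0, 0, 0, -0.5]'

```text
time: 16.38
tool_pos: [463.5, -141.4, 257.4]
eef_rot: [[-1.0, -0.001, -0.0], [-0.001, 1.0, 0.0], [0.0, 0.0, -1.0]]
contact_force: [0.0, 0.6, -0.3]
grip_width: 0.42
gripper_force: 40.2
```

```bash
python3 - <<'E'
from h import *
np.set_printoptions(precision=1,suppress=True)
c=cap('wrist')
i=cv2.cvtColor(c['pixels'],cv2.COLOR_RGB2BGR)[120:354,120:390]
cv2.imwrite('pics/w10c.png',cv2.resize(i,None,fx=2.5,fy=2.5,interpolation=cv2.INTER_CUBIC))
s=monitor.observe();t=s['tool_pos'];print(t,s['contact_force'],s['grip_width'])
f=lambda p:(np.array(proj(c,'wrist',p))-[120,120])*2.5
for x in (462,464,466): print(x,'tip',f([x,-142,44]),'shoulder',f([x,-142,18]),'sh near',f([x-14,-142,18]),'foot near',f([x-38,-142,10]),'foot y',f([x,-142-38,10])[0],f([x,-142+38,10])[0])
E
```

```text
[ 463.6 -141.6  257.5] [ 0.8 -0.2  0.1] 0.4251049167697491
462 tip [326.3 232.3] shoulder [326.5 197.8] sh near [326.6 153.2] foot near [326.8  67.6] foot y 204.9966848298863 448.20155359781154
464 tip [326.3 239.1] shoulder [326.5 204. ] sh near [326.6 159.7] foot near [326.8  74.2] foot y 205.3306197341106 447.8421150816364
466 tip [326.2 245.9] shoulder [326.5 210.2] sh near [326.6 166.1] foot near [326.8  80.8] foot y 205.66796717184346 447.47965871181776
```

View pics/w10c.png

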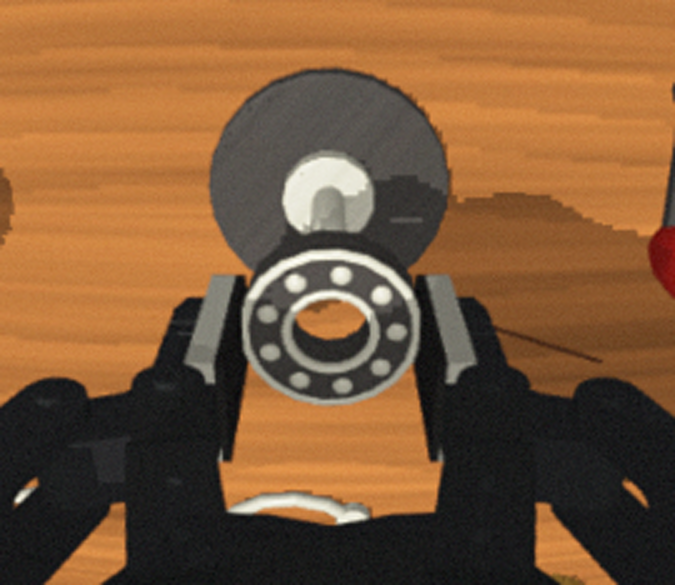

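The crop shows the shoulder's near edge at row 150 and the foot's near edge at row 70, which puts the post at x of about 462. I shift 1 mm and lower.

Emit:
send_rows --commands '[0.033, 0, 0.4, 0, 0, 0, -0.5, 0.033, 0, 0.8, 0, 0, 0, -0.5, 0.033, 0, 1.2, 0, 0, 0, -0.5, 0.033, 0, 1.6, 0, 0, 0, -0.5, 0.033, 0, 2.0, 0, 0, 0, -0.5]'

```text
time: 16.85
tool_pos: [462.6, -142.0, 197.1]
eef_rot: [[-1.0, -0.0, 0.001], [-0.0, 1.0, -0.0], [-0.001, -0.0, -1.0]]
contact_force: [1.1, 0.9, -0.6]
grip_width: 0.425
gripper_force: 40.2
```

Emit:
send_rows --commands '[0, 0, 0.07, 0, 0, 0, -0.5, 0, 0, 0.14, 0, 0, 0, -0.5, 0, 0, 0.17, 0, 0, 0, -0.5, 0, 0, 0.17, 0, 0, 0, -0.5]'

```text
time: 17.18
tool_pos: [462.8, -142.3, 192.8]
eef_rot: [[-1.0, -0.0, 0.001], [-0.0, 1.0, -0.0], [-0.001, -0.0, -1.0]]
contact_force: [-0.1, 0.3, -1.5]
grip_width: 0.422
gripper_force: 40.2
```

Emit:
send_rows --commands '[0, 0, 0.03, 0, 0, 0, -0.5, 0, 0, 0.04, 0, 0, 0, -0.5, 0, 0, 0.04, 0, 0, 0, -0.5]'

```text
time: 17.43
tool_pos: [463.0, -142.4, 192.0]
eef_rot: [[-1.0, 0.0, 0.002], [0.0, 1.0, -0.001], [-0.002, -0.001, -1.0]]
contact_force: [-0.3, 0.8, 4.4]
grip_width: 0.421
gripper_force: 40.7
```

Emit:
send_rows --commands '[0, 0, 0, 0, 0, 0, 0.1, 0, 0, 0, 0, 0, 0, 0.4, 0, 0, 0, 0, 0, 0, 0.4, 0, 0, 0, 0, 0, 0, 0.4]'

```text
time: 17.77
tool_pos: [462.4, -142.2, 191.0]
eef_rot: [[-1.0, 0.0, -0.0], [0.0, 1.0, 0.0], [0.0, 0.0, -1.0]]
contact_force: [-0.1, 0.9, -0.3]
grip_width: 0.705
gripper_force: 0.0
```

Emit:
send_rows --commands '[0, 0, -0.6, 0, 0, 0, 0.4, 0, 0, -1.5, 0, 0, 0, 0.7, 0, 0, -2.2, 0, 0, 0, 0.7, -0.02, -1.0, -2.2, 0, 0, 0, 0.7, -0.03, -2.1, -2.2, 0, 0, 0, 0.7]'

```text
time: 18.18
tool_pos: [464.1, -204.9, 258.7]
eef_rot: [[-1.0, -0.004, 0.003], [-0.004, 1.0, -0.001], [-0.003, -0.001, -1.0]]
contact_force: [1.3, 0.2, -0.2]
grip_width: 0.849
gripper_force: 0.0
```

Emit:
send_rows --commands '[-0.027, -1.1, 0, 0, 0, 0, 0.7, -0.027, -2.1, 0, 0, 0, 0, 0.7, -0.027, -2.67, 0, 0, 0, 0, 0.7, -0.027, -2.67, 0, 0, 0, 0, 0.7, -0.027, -2.67, 0, 0, 0, 0, 0.7]'

```text
time: 18.6
tool_pos: [464.0, -285.9, 256.8]
eef_rot: [[-1.0, 0.002, -0.0], [0.002, 1.0, 0.001], [0.0, 0.001, -1.0]]
contact_force: [0.1, 0.2, -0.5]
grip_width: 0.851
gripper_force: 0.0
```

```bash
python3 - <<'E'
from h import *
np.set_printoptions(precision=1,suppress=True)
c=cap('wrist','w11.png')
s=monitor.observe();t=s['tool_pos'];print(t,s['grip_width'])
u=proj(c,'wrist',[464,-285.5,17]);print(u)
m=greym(c)&(hsv(c)[...,2]>90)
e,k=ell(m,u,1000);print(e,k.min(0),k.max(0),onz(c,'wrist',*e[0],17))
g=cv2.cvtColor(c['pixels'],cv2.COLOR_RGB2BGR)[60:294,120:390]
T=cams.capture('top');S=cams.capture('scene')
ps=[cv2.resize(g,(400,347),interpolation=cv2.INTER_CUBIC)]
for n,C in(('top',T),('scene',S)):
    x,y=map(int,proj(C,n,[463,-142,24])); q=cv2.cvtColor(C['pixels'],cv2.COLOR_RGB2BGR)[y-30:y+30,x-30:x+30]
    ps.append(cv2.resize(q,(200,200),interpolation=cv2.INTER_CUBIC))
o=np.zeros((400,600,3),np.uint8);o[:347,:400]=ps[0];o[:200,400:]=ps[1];o[200:,400:]=ps[2]
cv2.imwrite('pics/m11.png',o)
E
```

```text
[ 463.9 -284.9  256.7] 0.8524756673214371
(np.float64(251.824549797813), np.float64(200.9093150918273))
((251.1383056640625, 200.64886474609375), (71.40593719482422, 78.54456329345703), 0.6960473656654358) [217 162] [286 239] [ 463.8 -286.    17. ]
```

View pics/m11.png

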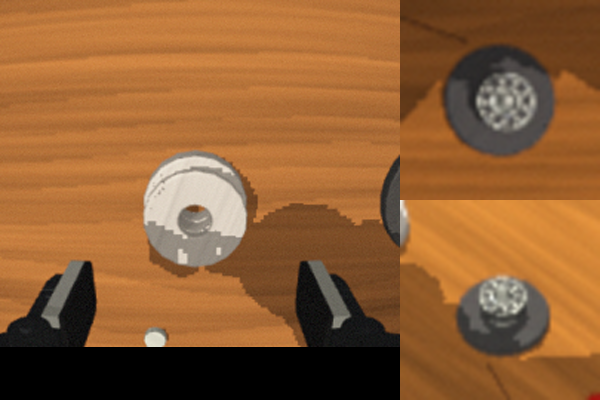

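The composite shows the deep spool below the open gripper, its hole at (195,218). The bearing is sitting on the short post in both side crops ((505,103) and (503,297)). I go down on the spool.

Emit:
send_rows --commands '[-0.023, -0.01, 0.8, 0, 0, 0, 0.7, -0.023, -0.01, 1.6, 0, 0, 0, 0.7, -0.023, -0.01, 2.3, 0, 0, 0, 0.7, -0.023, -0.01, 2.75, 0, 0, 0, 0.6, -0.023, -0.01, 2.75, 0, 0, 0, 0.5]'

```text
time: 19.17
tool_pos: [463.4, -283.0, 171.6]
eef_rot: [[-1.0, -0.002, -0.005], [-0.002, 1.0, 0.004], [0.005, 0.004, -1.0]]
contact_force: [-1.3, 0.8, -0.2]
grip_width: 0.747
gripper_force: 0.0
```

Emit:
send_rows --commands '[0, 0, 0, 0, 0, 0, 0.2, 0, 0, 0, 0, 0, 0, -0.2, 0, 0, 0, 0, 0, 0, -0.2, 0, 0, 0, 0, 0, 0, -0.2, 0, 0, 0, 0, 0, 0, -0.2]'

```text
time: 19.58
tool_pos: [465.3, -285.8, 175.5]
eef_rot: [[-1.0, -0.0, 0.001], [-0.0, 1.0, -0.001], [-0.001, -0.001, -1.0]]
contact_force: [0.1, -0.1, -1.3]
grip_width: 0.601
gripper_force: 41.8
```

Emit:
send_rows --commands '[0, 0, -0.8, 0, 0, 0, -0.2, 0, 0, -1.8, 0, 0, 0, -0.2, 0, 0, -2.7, 0, 0, 0, -0.2, 0, 0, -3.0, 0, 0, 0, -0.2, 0, 0, -3.0, 0, 0, 0, -0.2]'

```text
time: 20.0
tool_pos: [466.2, -286.6, 267.7]
eef_rot: [[-1.0, 0.0, 0.005], [0.0, 1.0, -0.004], [-0.005, -0.004, -1.0]]
contact_force: [0.7, 0.3, -1.3]
grip_width: 0.602
gripper_force: 42.4
```

Gripped; I carry the deep spool to the tall post.

Emit:
send_rows --commands '[-0.21, 0.8, 0, 0, 0, 0, -0.2, -0.5, 1.9, 0, 0, 0, 0, -0.2, -0.815, 3.1, 0, 0, 0, 0, -0.2, -1.13, 4.3, 0, 0, 0, 0, -0.2, -1.446, 5.5, 0, 0, 0, 0, -0.2]'

```text
time: 20.42
tool_pos: [507.7, -118.9, 262.8]
eef_rot: [[-1.0, 0.001, -0.002], [0.001, 1.0, 0.001], [0.002, 0.001, -1.0]]
contact_force: [-0.2, -0.2, -1.7]
grip_width: 0.601
gripper_force: 42.4
```

Emit:
send_rows --commands '[-0.316, 1.2, 0, 0, 0, 0, -0.2, -0.631, 2.4, 0, 0, 0, 0, -0.2, -0.947, 3.6, 0, 0, 0, 0, -0.2, -1.26, 4.8, 0, 0, 0, 0, -0.2, -1.578, 6.0, 0, 0, 0, 0, -0.2]'

```text
time: 20.83
tool_pos: [555.0, 61.2, 262.7]
eef_rot: [[-1.0, 0.0, -0.003], [0.0, 1.0, 0.0], [0.003, 0.0, -1.0]]
contact_force: [0.2, -0.9, -1.3]
grip_width: 0.605
gripper_force: 42.4
```

Emit:
send_rows --commands '[-0.316, 1.2, 0, 0, 0, 0, -0.2, -0.631, 2.4, 0, 0, 0, 0, -0.2, -0.947, 3.6, 0, 0, 0, 0, -0.2, -1.26, 4.8, 0, 0, 0, 0, -0.2, -1.578, 5.9, 0, 0, 0, 0, -0.2]'

```text
time: 21.25
tool_pos: [602.4, 238.5, 262.3]
eef_rot: [[-1.0, -0.001, -0.003], [-0.001, 1.0, -0.0], [0.003, -0.0, -1.0]]
contact_force: [0.9, 0.3, -0.6]
grip_width: 0.599
gripper_force: 42.4
```

Emit:
send_rows --commands '[-0.25, 0.9, 0, 0, 0, 0, -0.2, -0.38, 1.4, 0, 0, 0, 0, -0.2, -0.38, 1.55, 0, 0, 0, 0, -0.2, -0.38, 1.55, 0, 0, 0, 0, -0.2, -0.38, 1.55, 0, 0, 0, 0, -0.2]'

```text
time: 21.67
tool_pos: [613.8, 282.2, 263.1]
eef_rot: [[-1.0, 0.0, -0.002], [0.0, 1.0, -0.001], [0.002, -0.001, -1.0]]
contact_force: [0.2, 0.9, 0.7]
grip_width: 0.602
gripper_force: 42.4
```

Emit:
send_rows --commands '[0, 0, 0, 0, 0, 0, -0.2, 0, 0, 0, 0, 0, 0, -0.2, 0, 0, 0, 0, 0, 0, -0.2, 0, 0, 0, 0, 0, 0, -0.2, 0, 0, 0, 0, 0, 0, -0.2]'

```text
time: 22.08
tool_pos: [614.4, 282.3, 264.9]
eef_rot: [[-1.0, 0.001, 0.0], [0.001, 1.0, 0.0], [-0.0, 0.0, -1.0]]
contact_force: [0.7, -1.0, 0.1]
grip_width: 0.6
gripper_force: 42.4
```

```bash
python3 - <<'E'
from h import *
c=cap('wrist')
i=cv2.cvtColor(c['pixels'],cv2.COLOR_RGB2BGR)[120:354,120:390]
cv2.imwrite('pics/w12c.png',cv2.resize(i,None,fx=2.5,fy=2.5,interpolation=cv2.INTER_CUBIC))
s=monitor.observe();t=s['tool_pos'];print(t,s['contact_force'],s['grip_width'])
E
```

```text
[614.43942893 282.50002579 264.83669636] [-0.22086046  0.01884944 -1.37992169] 0.599600864415964
```

View pics/w12c.png

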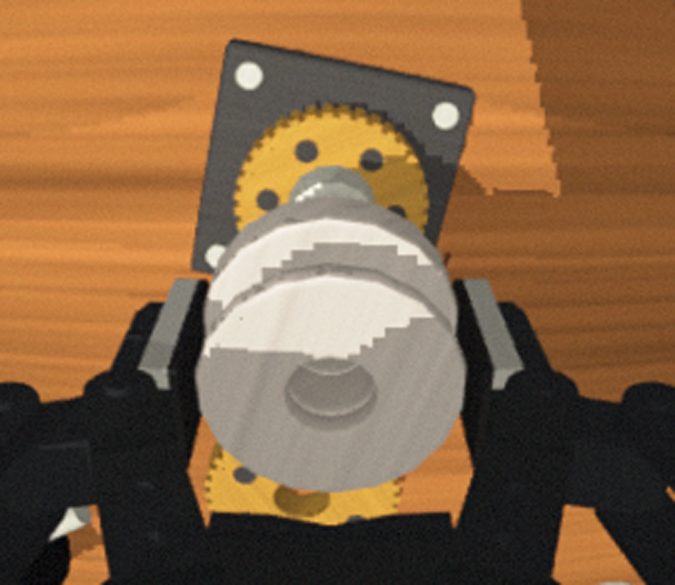

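The deep spool is held upright with the sleeve and gear seen in line beneath it (spool axis at column 331, sleeve at 330). I lower it.

Emit:
send_rows --commands '[0, 0, 0.3, 0, 0, 0, -0.2, 0, 0, 0.6, 0, 0, 0, -0.2, 0, 0, 0.9, 0, 0, 0, -0.2, 0, 0, 1.2, 0, 0, 0, -0.2, 0, 0, 1.3, 0, 0, 0, -0.2]'

```text
time: 22.55
tool_pos: [613.4, 282.6, 222.8]
eef_rot: [[-1.0, -0.0, -0.004], [0.0, 1.0, -0.001], [0.004, -0.001, -1.0]]
contact_force: [-1.4, -0.4, -1.6]
grip_width: 0.601
gripper_force: 42.4
```

Emit:
send_rows --commands '[0, 0, 0.05, 0, 0, 0, -0.2, 0, 0, 0.1, 0, 0, 0, -0.2, 0, 0, 0.12, 0, 0, 0, -0.2, 0, 0, 0.12, 0, 0, 0, -0.2]'

```text
time: 22.88
tool_pos: [614.6, 283.0, 222.3]
eef_rot: [[-1.0, -0.0, 0.001], [-0.0, 1.0, 0.0], [-0.001, 0.0, -1.0]]
contact_force: [-0.3, -0.1, -0.9]
grip_width: 0.602
gripper_force: 42.4
```

Emit:
send_rows --commands '[0, 0, 0.03, 0, 0, 0, -0.2, 0, 0, 0.04, 0, 0, 0, -0.2, 0, 0, 0.05, 0, 0, 0, -0.2, 0, 0, 0.05, 0, 0, 0, -0.2]'

```text
time: 23.22
tool_pos: [614.4, 282.9, 220.7]
eef_rot: [[-1.0, 0.0, 0.0], [0.0, 1.0, 0.0], [-0.0, 0.0, -1.0]]
contact_force: [0.4, 0.2, -0.7]
grip_width: 0.601
gripper_force: 42.4
```

Emit:
send_rows --commands '[0, 0, 0, 0, 0, 0, 0.4, 0, 0, 0, 0, 0, 0, 0.6, 0, 0, 0, 0, 0, 0, 0.6, 0, 0, 0, 0, 0, 0, 0.6]'

```text
time: 23.55
tool_pos: [614.5, 282.9, 220.8]
eef_rot: [[-1.0, 0.0, 0.0], [0.0, 1.0, 0.0], [-0.0, 0.0, -1.0]]
contact_force: [-0.0, 0.3, 0.5]
grip_width: 0.798
gripper_force: 0.0
```

Emit:
send_rows --commands '[0, 0, -0.6, 0, 0, 0, 0.6, 0, 0, -1.4, 0, 0, 0, 0.6, 0, 0, -2.2, 0, 0, 0, 0.6, 0.3, -0.3, -2.5, 0, 0, 0, 0.6, 1.0, -1.0, -2.5, 0, 0, 0, 0.6]'

```text
time: 23.97
tool_pos: [587.1, 254.6, 299.2]
eef_rot: [[-1.0, -0.002, 0.009], [-0.002, 1.0, 0.004], [-0.009, 0.004, -1.0]]
contact_force: [-0.5, -0.6, 0.6]
grip_width: 0.799
gripper_force: 0.0
```

Emit:
send_rows --commands '[0.85, -0.8, 0.2, 0, 0, 0, 0.6, 1.7, -1.6, 0.6, 0, 0, 0, 0.6, 2.55, -2.4, 1.0, 0, 0, 0, 0.6, 3.3, -3.1, 1.5, 0, 0, 0, 0.5, 3.667, -3.37, 1.6, 0, 0, 0, 0.5]'

```text
time: 24.38
tool_pos: [469.8, 149.5, 245.1]
eef_rot: [[-1.0, 0.002, -0.007], [0.002, 1.0, -0.002], [0.007, -0.002, -1.0]]
contact_force: [-1.1, 0.1, -0.3]
grip_width: 0.75
gripper_force: 0.0
```

Emit:
send_rows --commands '[0, 0, 0, 0, 0, 0, 0.5, 0, 0, 0, 0, 0, 0, 0.5, 0, 0, 0, 0, 0, 0, 0.5, 0, 0, 0, 0, 0, 0, 0.5]'

```text
time: 24.72
tool_pos: [476.1, 152.5, 248.5]
eef_rot: [[-1.0, -0.001, 0.003], [-0.001, 1.0, 0.001], [-0.003, 0.001, -1.0]]
contact_force: [0.4, 0.2, 0.9]
grip_width: 0.751
gripper_force: 0.0
```

```bash
python3 - <<'E'
from h import *
np.set_printoptions(precision=1,suppress=True)
c=cap('wrist','w13.png')
s=monitor.observe();t=s['tool_pos'];print(t,s['grip_width'])
u=proj(c,'wrist',[474,152,10]);print(u)
m=greym(c)&(hsv(c)[...,2]>90)
e,k=ell(m,u,600);print(e,k.min(0),k.max(0),onz(c,'wrist',*e[0],10))
o=[cv2.cvtColor(c['pixels'],cv2.COLOR_RGB2BGR)[130:230,200:300]]
for n in('top','scene'):
    C=cams.capture(n);x,y=map(int,proj(C,n,[614,282,46]));o.append(cv2.cvtColor(C['pixels'],cv2.COLOR_RGB2BGR)[y-50:y+50,x-50:x+50])
cv2.imwrite('pics/m13.png',cv2.resize(np.hstack(o),(798,266),interpolation=cv2.INTER_CUBIC))
E
```

```text
[476.  152.5 248.4] 0.7514466021574381
(np.float64(250.50094619307524), np.float64(197.90992241548736))
((250.83660888671875, 196.24899291992188), (57.587928771972656, 59.876976013183594), 1.8152135610580444) [222 167] [279 226] [472.7 152.2  10. ]
```

View pics/m13.png

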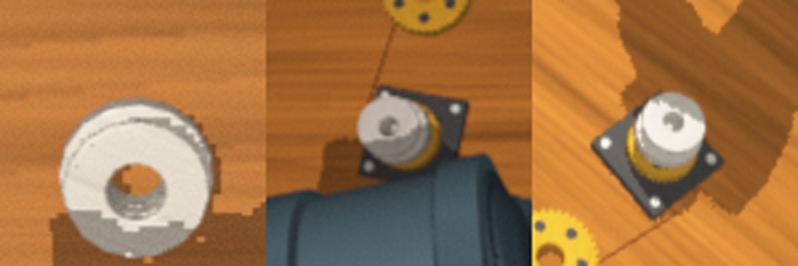

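The composite shows the deep spool standing level on the tall stack in both views, and the shallow spool at its expected place. I pick it up.

Emit:
send_rows --commands '[0.033, 0, 0.7, 0, 0, 0, 0.5, 0.033, 0, 1.5, 0, 0, 0, 0.5, 0.033, 0, 2.2, 0, 0, 0, 0.5, 0.033, 0, 2.46, 0, 0, 0, 0.4, 0.033, 0, 2.46, 0, 0, 0, 0.3]'

```text
time: 25.28
tool_pos: [472.4, 151.8, 171.9]
eef_rot: [[-1.0, -0.0, -0.004], [-0.0, 1.0, -0.001], [0.004, -0.001, -1.0]]
contact_force: [-0.4, -1.1, 0.0]
grip_width: 0.652
gripper_force: 0.0
```

Emit:
send_rows --commands '[0, 0, 0, 0, 0, 0, 0.2, 0, 0, 0, 0, 0, 0, -0.4, 0, 0, 0, 0, 0, 0, -0.4, 0, 0, 0, 0, 0, 0, -0.4, 0, 0, 0, 0, 0, 0, -0.4]'

```text
time: 25.7
tool_pos: [474.2, 152.0, 175.2]
eef_rot: [[-1.0, -0.0, 0.003], [-0.0, 1.0, 0.001], [-0.003, 0.001, -1.0]]
contact_force: [-1.8, 0.4, 6.8]
grip_width: 0.485
gripper_force: 40.9
```

Emit:
send_rows --commands '[0, 0, 0, 0, 0, 0, -0.4, 0, 0, -0.5, 0, 0, 0, -0.4, 0, 0, -1.3, 0, 0, 0, -0.4, 0, 0, -2.2, 0, 0, 0, -0.4, 0, 0, -2.6, 0, 0, 0, -0.4]'

```text
time: 26.12
tool_pos: [474.5, 152.0, 255.1]
eef_rot: [[-1.0, -0.0, 0.005], [-0.0, 1.0, 0.001], [-0.005, 0.001, -1.0]]
contact_force: [-0.1, 0.8, -1.2]
grip_width: 0.482
gripper_force: 40.7
```

Emit:
send_rows --commands '[0.03, -0.8, 0, 0, 0, 0, -0.4, 0.07, -1.9, 0, 0, 0, 0, -0.4, 0.11, -3.1, 0, 0, 0, 0, -0.4, 0.15, -4.3, 0, 0, 0, 0, -0.4, 0.2, -5.5, 0, 0, 0, 0, -0.4]'

```text
time: 26.53
tool_pos: [467.4, -14.6, 252.4]
eef_rot: [[-1.0, -0.001, 0.002], [-0.001, 1.0, -0.0], [-0.002, -0.0, -1.0]]
contact_force: [0.6, 0.2, -0.4]
grip_width: 0.483
gripper_force: 40.8
```

Emit:
send_rows --commands '[0.05, -1.2, 0, 0, 0, 0, -0.4, 0.1, -2.4, 0, 0, 0, 0, -0.4, 0.15, -3.5, 0, 0, 0, 0, -0.4, 0.15, -4.1, 0, 0, 0, 0, -0.4, 0.15, -4.3, 0, 0, 0, 0, -0.4]'

```text
time: 26.95
tool_pos: [463.2, -145.3, 252.4]
eef_rot: [[-1.0, 0.004, 0.002], [0.004, 1.0, -0.002], [-0.002, -0.002, -1.0]]
contact_force: [1.0, 0.2, -0.4]
grip_width: 0.481
gripper_force: 40.8
```

Emit:
send_rows --commands '[0, 0, 0, 0, 0, 0, -0.4, 0, 0, 0, 0, 0, 0, -0.4, 0, 0, 0, 0, 0, 0, -0.4, 0, 0, 0, 0, 0, 0, -0.4, 0, 0, 0, 0, 0, 0, -0.4]'

```text
time: 27.37
tool_pos: [462.9, -141.1, 251.7]
eef_rot: [[-1.0, -0.002, -0.0], [-0.002, 1.0, 0.0], [0.0, 0.0, -1.0]]
contact_force: [0.0, -0.3, -1.5]
grip_width: 0.483
gripper_force: 40.8
```

```bash
python3 - <<'E'
from h import *
np.set_printoptions(precision=1,suppress=True)
c=cap('wrist')
i=cv2.cvtColor(c['pixels'],cv2.COLOR_RGB2BGR)[120:354,120:390]
cv2.imwrite('pics/w14c.png',cv2.resize(i,None,fx=2.5,fy=2.5,interpolation=cv2.INTER_CUBIC))
s=monitor.observe();t=s['tool_pos'];print(t,s['contact_force'],s['grip_width'])
f=lambda p:(np.array(proj(c,'wrist',p))-[120,120])*2.5
for x in (461,463,465): print(x,'tip near side',f([x-5,-142,40]),'foot near',f([x-38,-142,10]),'brg near',f([x-19,-142,30]))
E
```

```text
[ 462.9 -141.2  251.7] [-0.   0.8 -0.5] 0.4810295659820223
461 tip near side [324.9 216.5] foot near [325.6  70.4] brg near [325.1 154.1]
463 tip near side [324.9 223.6] foot near [325.6  77.2] brg near [325.1 161.2]
465 tip near side [324.9 230.5] foot near [325.5  84. ] brg near [325.1 168.3]
```

View pics/w14c.png

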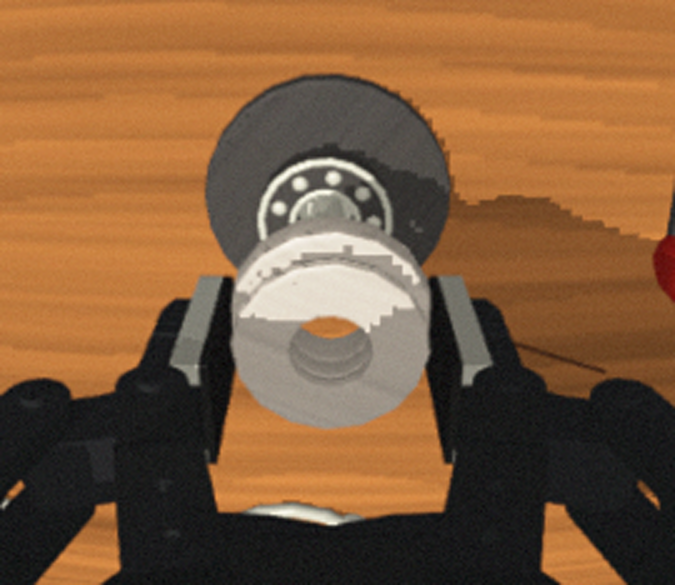

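The bearing sits centred on the short post (crop (325,215)) with the rod in its hole. The spool lines up, so I lower it.

Emit:
send_rows --commands '[0, 0, 0.3, 0, 0, 0, -0.4, 0, 0, 0.6, 0, 0, 0, -0.4, 0, 0, 0.9, 0, 0, 0, -0.4, 0, 0, 1.2, 0, 0, 0, -0.4, 0, 0, 1.45, 0, 0, 0, -0.4]'

```text
time: 27.83
tool_pos: [462.3, -142.0, 206.6]
eef_rot: [[-1.0, 0.0, -0.002], [0.0, 1.0, 0.001], [0.002, 0.001, -1.0]]
contact_force: [-0.5, 0.6, -0.1]
grip_width: 0.486
gripper_force: 40.8
```

Emit:
send_rows --commands '[0, 0, 0.03, 0, 0, 0, -0.4, 0, 0, 0.06, 0, 0, 0, -0.4, 0, 0, 0.09, 0, 0, 0, -0.4, 0, 0, 0.09, 0, 0, 0, -0.4]'

```text
time: 28.17
tool_pos: [463.0, -142.3, 205.6]
eef_rot: [[-1.0, 0.0, 0.0], [0.0, 1.0, 0.0], [-0.0, 0.0, -1.0]]
contact_force: [0.6, -0.3, 0.2]
grip_width: 0.481
gripper_force: 40.8
```

Emit:
send_rows --commands '[0, 0, 0.03, 0, 0, 0, -0.4, 0, 0, 0.04, 0, 0, 0, -0.4, 0, 0, 0.05, 0, 0, 0, -0.4, 0, 0, 0.05, 0, 0, 0, -0.4]'

```text
time: 28.5
tool_pos: [463.1, -142.3, 205.1]
eef_rot: [[-1.0, 0.0, 0.001], [0.0, 1.0, -0.001], [-0.001, -0.001, -1.0]]
contact_force: [-2.1, -0.1, 6.5]
grip_width: 0.484
gripper_force: 41.5
```

Emit:
send_rows --commands '[0, 0, 0, 0, 0, 0, 0.2, 0, 0, 0, 0, 0, 0, 0.5, 0, 0, 0, 0, 0, 0, 0.5, 0, 0, 0, 0, 0, 0, 0.5]'

```text
time: 28.83
tool_pos: [462.9, -142.2, 204.0]
eef_rot: [[-1.0, 0.0, 0.0], [0.0, 1.0, 0.0], [-0.0, 0.0, -1.0]]
contact_force: [-0.1, -0.4, 0.2]
grip_width: 0.748
gripper_force: 0.0
```

Emit:
send_rows --commands '[0, 0, -0.6, 0, 0, 0, 0.5, 0, 0, -1.4, 0, 0, 0, 0.5, 0, 0, -2.2, 0, 0, 0, 0.5, 0, 0.6, -3.0, 0, 0, 0, 0.5, 0, 1.6, -3.5, 0, 0, 0, 0.5]'

```text
time: 29.25
tool_pos: [464.0, -95.7, 311.5]
eef_rot: [[-1.0, 0.004, 0.004], [0.004, 1.0, -0.002], [-0.004, -0.002, -1.0]]
contact_force: [0.4, -0.2, 0.4]
grip_width: 0.752
gripper_force: 0.0
```

Emit:
send_rows --commands '[0, 1.0, 0, 0, 0, 0, 0.5, 0, 2.0, 0, 0, 0, 0, 0.5, 0, 3.0, 0, 0, 0, 0, 0.5, 0, 3.5, 0, 0, 0, 0, 0.5, 0, 3.5, 0, 0, 0, 0, 0.5]'

```text
time: 29.67
tool_pos: [462.4, 13.3, 308.9]
eef_rot: [[-1.0, -0.004, -0.0], [-0.004, 1.0, 0.001], [0.0, 0.001, -1.0]]
contact_force: [0.0, 0.1, 0.3]
grip_width: 0.75
gripper_force: 0.0
```

```bash
python3 - <<'E'
from h import *
o=[]
for n in('top','scene'):
    C=cams.capture(n);r=[]
    for p in([614,282,46],[463,-142,30]):
        x,y=map(int,proj(C,n,p));q=cv2.cvtColor(C['pixels'],cv2.COLOR_RGB2BGR)[y-30:y+30,x-30:x+30];r.append(cv2.resize(q,(290,290),interpolation=cv2.INTER_CUBIC))
    o.append(np.hstack(r))
cv2.imwrite('pics/m15.png',np.vstack(o));print(monitor.observe()['tool_pos'])
E
```

```text
[462.8320768   11.03099036 308.94173377]
```

View pics/m15.png

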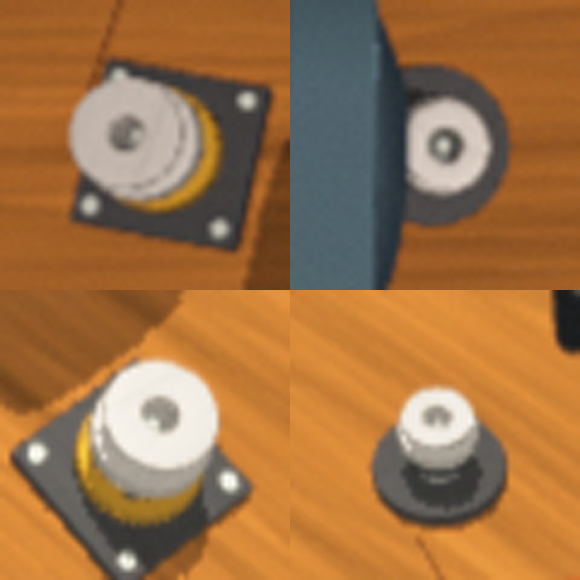

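Both stacks stand level with the rods visible in the top holes ((127,133) and (445,146)), and the gripper is clear. I hand the job in.

```bash
python3 -c "
from h import *
print(env.finish_job())"
```

```text
the job is handed in; nothing more can be done
None
```

I handed the job in at about 30 s of the 125 s allowed: gear, sleeve and deep spool are on the tall post, bearing and shallow spool are on the short post, everything is released, the last camera views showed both stacks level, and the judge's result was not reported back.

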